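Clamp a relief tile in its fixture with the T-handle key

TASK

Clamp the painted relief tile in the wooden fixture: put the red T-handle key down the steel guide tube into the cam's square socket and turn it clockwise, seen from above, until the brass cam holds the tile firmly and squarely against the fence. Then draw the key out and hang it back on its rack by its crossbar, as it hung before. Leave the glaze pots, the spray bottle and the glass bowl where they stand, and turn the cam only with the key.

Things in the scene. Friction and masses are not known exactly. Their poses are not given: they have to be found in the camera images.
- key_grip (a point): Centre of the red crossbar of the loose steel T-handle key (about 140 g): bar 120 mm long along this point's y, 14 mm wide along x, 16 mm high. A 16 mm thick shank goes down (-z) from its middle and ends in a 16 mm square drive, sides parallel to x and y; the tip is 98 mm below this point. Best grasped from above at mid-bar, across the 14 mm.
- key_tip (a point): The tip of the key, centre of its end face; axes as key_grip. The lowest 6 mm step in to 13.5 mm and then 11 mm square; the full 16 mm square reaches from 6 to 18 mm above the tip.
- rack_seat (a point): Fixed light wooden key rack, 100 x 100 mm: two cheeks, 84 mm long along this point's x and 10 mm thick, with a 64 mm wide slot between them (across y). This point: mid-slot, level with the cheek tops, 100 mm above the table. The key hangs with its crossbar (along y) over both cheek tops, bar centre 8 mm above this point. Lugs 6 mm high stand 36 mm to either side along x.
- well (a point): Centre of the upper mouth of the upright steel guide tube on the fixture's blue cam housing, 71 mm above the table; inner diameter 30 mm, outer 39 mm. x axis level, towards the fence; z up. The cam turns about the vertical through this point. The housing, 94 mm along y and 47 mm to the front (-x) of this axis, is 37 mm high. The mouth of the square socket is 41 mm below this point.
- socket (a point): Centre of the floor of the square socket in the cam, on the cam axis, 14 mm above the table. 18.4 mm square, 16 mm deep; sides parallel to this point's x and y, which turn with the cam. The key fits at any quarter turn, with about 0.16 rad of play either way. Key fully in: tip on this floor, crossbar centre 112 mm above the table. The brass disc and its white stripe point to -x.
- cam (a joint): Angle of the brass cam (rad): 0 fully open, grows as it turns clockwise from above, end stop at 2.6. Friction about 0.1 N m; it stays where left. The disc meets the tile on the way and pushes it to the fence; it grips the tile against the fence at about 1.9 to 2.2, and turning on gets stiff: stop there, 0.3 N m is enough, and far more makes the key slip.
- fixture: Fixed tile fixture, origin under its plywood board (212 x 236 x 8 mm). x points to the fence, an upright wooden bar 32 mm high with its inner face at x = 93 mm; the cam axis is at x = -49 mm, y = 0. With the tile clamped against the fence the tile's origin is near x = 37.5 mm. A low end stop is at y = -108 mm.
- white_pot: Bystander: white glaze pot with white lid, 60 mm diameter, 86 mm tall, loose, beside the cam housing; origin under its centre.
- red_pot: Bystander: white glaze pot with dark red lid, 64 mm diameter, 92 mm tall, loose, beside the cam housing; origin under its centre.
- spray: Bystander: green spray bottle with blue head, 86 x 101 mm, 272 mm tall, loose, upright between fixture and rack; origin under its centre.
- bowl: Bystander: glass bowl, 106 mm diameter, 63 mm tall, loose, beyond the rack; origin under its centre.
- tile: Loose painted relief tile, 112 x 190 x 31 mm with a small raised hut (slab about 21 mm thick, 0.36 kg), lying on the fixture's board between cam and fence. Origin under its centre; x (112 mm) points away from the fence, y is its long side. Its edges are hand-made, straight within about 3 mm.

How it is judged (in metres and radians):
On the way, in this order (a step that is already met when the one before it is completed fails the run):
1. the key stands in the cam's socket, its tip within 8 mm of the socket floor (distance between key_tip and socket below 0.008 m), for 0.1 s.
2. with the key in the socket, the cam is turned past 1.7 rad and presses on the tile with more than 3 N (distance between key_tip and socket below 0.012 m and value of joint cam above 1.7 rad and contact force between cam and tile above 3 N), for 0.2 s.
At the end, for the whole second after the job is handed in: Cam past 1.7 rad and pressing the tile with over 2 N; tile flat, within about 2.5 mm of the fence and square to it within 0.05 rad; key at rest on the rack, crossbar over both cheeks, its centre within 36 mm of the rack's centre and 4 to 13 mm above the cheek tops, upright within 0.12 rad (value of joint cam above 1.7 rad and contact force between cam and tile above 2 N and x of tile in the frame of fixture above 0.035 m and angle between the x axis of tile and the x axis of fixture, either way round below 0.05 rad and angle between tile's own z axis and vertical below 0.04 rad and horizontal distance between key_grip and rack_seat below 0.036 m and z of key_grip in the frame of rack_seat between 0.004 and 0.013 m and angle between key_grip's own z axis and vertical below 0.12 rad and linear speed of key below 0.02 m/s and linear speed of tile below 0.01 m/s); the robot touches nothing.
It fails at once if a glaze pot was shifted by more than 15 mm or tipped (distance of any of white_pot, red_pot from where it was at the start of the episode above 0.015 m or angle between any of white_pot, red_pot's own z axis and vertical above 0.3 rad).
It fails at once if the spray bottle or the bowl was shifted by more than 15 mm or tipped (distance of any of spray, bowl from where it was at the start of the episode above 0.015 m or angle between any of spray, bowl's own z axis and vertical above 0.3 rad).
It fails at once if the fingers pushed the cam directly instead of using the key (contact force between the fingers and cam above 0.5 N).
It also fails if it takes over 69 s, if anything falls off the work surface, if the arm or the gripper's body presses on something with over 40 N, if the wrist force passes 120 N, or if a joint passes its speed limit or range.

ROBOT

A 7-joint arm with a two-finger parallel gripper is mounted at the origin on the work surface; the furniture and walls round the work are solid. World frame = base frame: x ahead of the robot, y to its left, z up, the work surface at z = 0. Lengths are in mm, angles in rad, forces in N, time in s.
With the tool pointing down it reaches from about 425 to 875 mm from the base axis. Payload 8.4 kg.
Tool frame: the origin (TCP) lies midway between the tips of the shut fingers; the grasp point (between the pads) lies 19 mm behind it; z points along the fingers, y is the direction in which the jaws open and shut (so a half turn about z gives the same grasp; the last joint's range is limited). The gripper opens to 85 mm and grips with 20 to 120 N. Pads are 22 mm wide; open, the fingers measure 114 mm over their backs; the gripper's body (76 mm by 85 mm) begins 54 mm behind the grasp point. The pads swing forward as they close: fully open they stand 13 mm farther back than shut.
Start: joints at [-1.278, 0.333, 0.04, 1.465, -0.013, 1.343, -0.059], TCP at [248.202, 600.714, 200.108] pointing down, gripper open.
Joint ranges: [-2.58, 2.58], [-0.38, 2.09], [-1.3, 1.39], [0.25, 2.4], [-1.5, 4.64], [0.08, 2.09], [-2.65, 2.65]. Speed limits (rad/s): [2.22, 2.22, 2.79, 2.79, 3.14, 3.14, 3.14].

INTERFACE

Orientations are given as a 3x3 rotation matrix whose columns are the frame's x, y, z axes.
In Python, from bench import bot gives the robot as it stands. The module is installed in compiled form; this text tells all that it offers.
- The arm moves only by the tool step_arm, never from a script. Its arguments are lists of equal length, an entry for each row: "slide": the shift along the tool's x, y, z in mm, a list of three; "roll": the turn about the tool's z in degrees; "grip": the opening in per cent of the stroke, from 0 (shut) to 100 (fully open). In form: {"slide": [[dx, dy, dz], ...], "roll": [roll, ...], "grip": [grip, ...]}. A call has 1 to 8 rows; each row is the pose to reach, as a shift and turn from the pose commanded when the call began, along the tool's axes at that moment; what a row does not reach only later rows make up. A row lasts 1/10 s, in which the tool goes at most 50 mm and 8.59 degrees, less where a joint would pass 70% of its speed; a pose out of reach is approached as far as the arm can. A call with a gripper value outside its range is refused whole. The fingers move at their own pace and stop on an object; the grip force is fixed at half the most. Time passes only in rows, so rows that repeat a pose let the fingers close. It gives the time, the measured TCP pose, the force and the opening at its end, in the units of the state.
- bot.observe(): the state, without advancing time (a new reading comes with each control period).
- bot.read_camera(name): name is "scene" or "top" or "wrist"; returns (picture, depth): 420x560x3 uint8, red, green, blue; 420x560 float32, mm along the optical axis (not along the pixel's ray), 0 where there is no reading.
- bot.camera_info(name): a dict with "fx", "fy", "cx", "cy" (pixels), "k1" (the pictures are not rectified: a ray, as slopes to the right and down, at radius r is drawn at 1 + k1 r^2 times it, then the intrinsics apply), "world_from_camera" (4x4, takes a point from camera to world coordinates); the wrist camera has in their place "mount" (4x4, takes a point from camera to tool coordinates, whose origin is the TCP and whose axes are the flange's). Camera axes: x right, y down, z forward; pixel columns grow to the right and rows downward; lengths in mm; the calibration is good to about 2 mm. A picture is of the moment at which its call begins: read the wrist's pose just before it. camera_info takes no time and is no camera call.
- bot.finish_job(): hands the job in, once; it reports no verdict.
The state is a dict: "t": time; "joint_positions": joint angles; "qvel": joint speeds; "tau": joint torques, N m; "tool_pos": TCP position; "tcp_rot": TCP orientation; "contact_force": force on the tool from outside, world axes, zero at the start; "ft_torque": the same for the moment, N m; "grip_width": finger opening in mm.
Only numpy, scipy, OpenCV 4.12 (cv2) and the standard library are available. Lean on these libraries where they do the work, as an engineer would, in place of code of your own. Each camera call takes 0.05 s, during which the arm holds its last target.

## Working session

There is one attempt and no reset: what is moved stays moved. The work goes in short steps, Python scripts to look and compute and a tool call to move; the robot and the scene stay as the last step left them, time stands still between calls to the robot, and variables do not carry over. Pictures are saved under pics/ and viewed, and the job is handed in when it is done.

Besides the shell and the picture viewer there is one more tool, called after "Request:" as name([rows], argument=value, ...), one row to a line, values as JSON. step_arm: Moves the arm, as the interface text tells. Its arguments: {"type":"object","properties":{"slide":{"type":"array","items":{"type":"array","items":{"type":"number"}}},"roll":{"type":"array","items":{"type":"number"}},"grip":{"type":"array","items":{"type":"number"}}},"required":["slide","roll","grip"]}

```bash
mkdir -p pics; cat > h.py <<'E'
import numpy as np, cv2
from bench import bot
np.set_printoptions(precision=3,suppress=True)
def grab(name,tag):
    s=bot.observe(); p,d=bot.read_camera(name)
    cv2.imwrite(f'pics/{tag}.png',p[:,:,::-1]); np.savez(f'pics/{tag}.npz',p=p,d=d,pos=s['tool_pos'],rot=s['tcp_rot'])
    return s,p,d
def T(name,s):
    i=bot.camera_info(name)
    if 'mount' in i:
        M=np.eye(4);M[:3,:3]=np.array(s['tcp_rot']);M[:3,3]=s['tool_pos'];return M@np.array(i['mount'])
    return np.array(i['world_from_camera'])
def cloud(name,s,d):
    i=bot.camera_info(name)
    K=np.array([[i['fx'],0,i['cx']],[0,i['fy'],i['cy']],[0,0,1]])
    h,w=d.shape
    u,v=np.meshgrid(np.arange(w),np.arange(h))
    r=cv2.undistortPoints(np.stack([u,v],-1).reshape(-1,1,2).astype(np.float64),K,np.array([i['k1'],0,0,0.])).reshape(h,w,2)
    P=np.concatenate([r,np.ones((h,w,1))],-1)*d[...,None]
    M=T(name,s)
    W=P@M[:3,:3].T+M[:3,3]
    W[d==0]=np.nan
    return W
def load(tag):
    z=np.load(f'pics/{tag}.npz'); s=dict(tool_pos=z['pos'],tcp_rot=z['rot']); return s,z['p'],z['d']
E
python3 - <<'E'
from h import *
s=bot.observe();print(s)
for n in ['scene','top','wrist']:
    grab(n,n+'0'); print(n,bot.camera_info(n))
E
```

```text
{'t': 0.0, 'joint_positions': array([-1.278,  0.334,  0.04 ,  1.466, -0.013,  1.343, -0.059]), 'qvel': array([ 0.002,  0.001, -0.   , -0.001, -0.   , -0.001, -0.001]), 'tau': array([ -0.001, -65.857,   1.365, -40.557,   0.017,   0.013,   0.   ]), 'tool_pos': array([248.003, 600.265, 199.209]), 'tcp_rot': array([[-0.924,  0.382, -0.001],
       [ 0.382,  0.924, -0.002],
       [-0.   , -0.002, -1.   ]]), 'contact_force': array([ 0.263, -0.244, -0.369]), 'ft_torque': array([-0.016, -0.046,  0.087]), 'grip_width': 85.78074723976793}
scene {'fx': 480.57459579883704, 'fy': 480.57459579883704, 'cx': 284.956903520898, 'cy': 205.38251905829287, 'k1': -0.13899576766532393, 'world_from_camera': array([[   0.73 ,   -0.267,    0.629, -257.815],
       [  -0.684,   -0.286,    0.671, -916.447],
       [   0.001,   -0.92 ,   -0.391,  616.514],
       [   0.   ,    0.   ,    0.   ,    1.   ]])}
top {'fx': 539.2395350434556, 'fy': 539.2395350434556, 'cx': 279.35207404712594, 'cy': 212.47815511788139, 'k1': 0.05483019166644209, 'world_from_camera': array([[   0.009,   -0.994,    0.107,  401.066],
       [  -1.   ,   -0.01 ,   -0.011,  -19.792],
       [   0.012,   -0.107,   -0.994, 1632.84 ],
       [   0.   ,    0.   ,    0.   ,    1.   ]])}
wrist {'fx': 350.36778257412897, 'fy': 350.36778257412897, 'cx': 285.71287784395685, 'cy': 212.14185416174828, 'k1': -0.057911971876804566, 'mount': array([[  -0.   ,   -0.958,   -0.287,   73.67 ],
       [   1.   ,   -0.   ,    0.   ,    0.393],
       [  -0.   ,   -0.287,    0.958, -174.998],
       [   0.   ,    0.   ,    0.   ,    1.   ]])}
```

View pics/scene0.png

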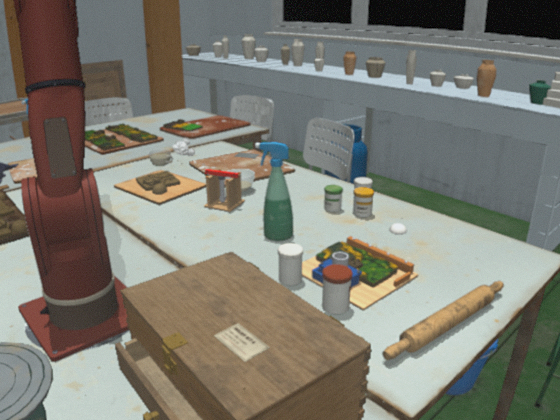

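View pics/top0.png

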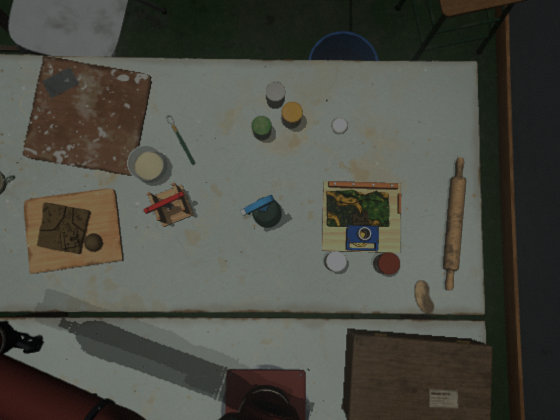

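View pics/wrist0.png

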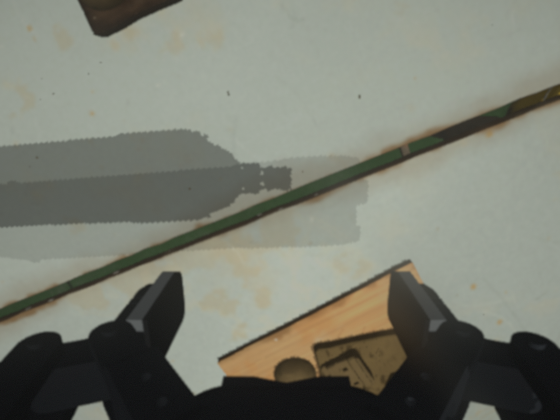

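The top view shows the key on the rack near (167,203), the spray bottle at (265,208), the fixture around (362,215) with its tube at (364,234), and the pots at (335,262) and (387,263). Next I'll measure these.

```bash
python3 - <<'E'
from h import *
s,p,d=load('top0')
W=cloud('top',s,d); np.save('pics/W.npy',W)
hsv=cv2.cvtColor(p,cv2.COLOR_RGB2HSV)
def q(n,u,v): print(n,W[v,u])
for n,u,v in [('tube',364,234),('white',335,260),('redpot',387,262),('spray',265,208),('bowl',148,165)]: q(n,u,v)
R=W.reshape(-1,3)
m=(((hsv[...,0]<8)|(hsv[...,0]>172))&(hsv[...,1]>150)&(hsv[...,2]>60))
m[:, :130]=0;m[:,200:]=0;m[:180]=0;m[225:]=0
P=W[m]; print('key',len(P),np.nanmedian(P,0)); 
vs,us=np.nonzero(m); print(us.min(),us.max(),vs.min(),vs.max())
Pk=P[np.abs(P[:,2]-np.nanmedian(P[:,2]))<15]
(c,sz,a)=cv2.minAreaRect(Pk[:,:2].astype(np.float32));print('rect',c,sz,a,np.percentile(Pk[:,2],[5,50,95]))
for nm,(x0,x1,y0,y1) in dict(rack=(125,205,170,235),fix=(310,420,170,285)).items():
    c=cv2.resize(p[y0:y1,x0:x1],None,fx=6,fy=6,interpolation=cv2.INTER_CUBIC)
    cv2.imwrite(f'pics/crop_{nm}.png',c[:,:,::-1])
# blue housing
m=(hsv[...,0]>100)&(hsv[...,0]<130)&(hsv[...,1]>130);m[:,:310]=0;m[:,420:]=0;m[:200]=0;m[285:]=0
P=W[m];print('housing',len(P),np.nanmedian(P,0));print(cv2.minAreaRect(P[(P[:,2]<45)&(P[:,2]>25)][:,:2].astype(np.float32)))
E
```

```text
tube [ 512.721 -293.611    8.298]
white [ 432.023 -196.608   89.277]
redpot [ 427.847 -343.631   94.551]
spray [563.167   2.617 228.734]
bowl [nan nan nan]
key 192 [590.62  290.987 115.304]
144 183 192 212
rect (591.4883422851562, 291.53875732421875) (16.020671844482422, 117.01177215576172) 26.60356330871582 [109.16  115.402 121.849]
housing 346 [ 505.378 -270.261   36.835]
((500.8414306640625, -283.62384033203125), (69.12411499023438, 91.69100189208984), 0.7255842089653015)
```

View pics/crop_rack.png

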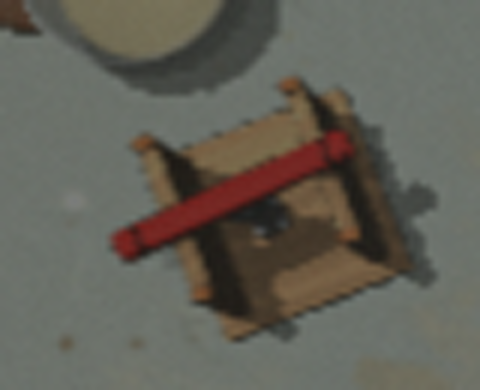

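View pics/crop_fix.png

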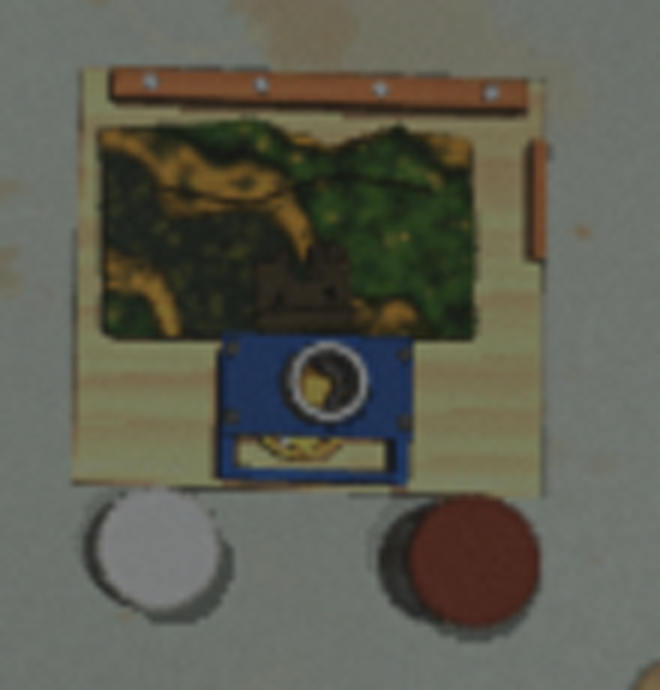

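Request:
step_arm([
  [-435,-155,-60],
  [-435,-155,-60],
  [-435,-155,-60],
  [-435,-155,-60],
  [-435,-155,-60],
  [-435,-155,-60],
  [-435,-155,-60],
  [-435,-155,-60],
], roll=[41,41,41,41,41,41,41,41], grip=[100,100,100,100,100,100,100,100])

```text
t: 0.95
tool_pos: [543.8, 333.4, 251.9]
tcp_rot: [[-0.447, 0.894, -0.0], [0.894, 0.447, 0.0], [0.0, -0.0, -1.0]]
contact_force: [0.1, 0.8, 0.6]
grip_width: 85.4
```

Request:
step_arm([
  [-59,23,0],
  [-59,23,0],
  [-59,23,0],
  [-59,23,0],
], roll=[0,0,0,0], grip=[100,100,100,100])

```text
t: 1.35
tool_pos: [588.8, 293.4, 251.1]
tcp_rot: [[-0.448, 0.894, -0.001], [0.894, 0.448, 0.0], [0.001, -0.001, -1.0]]
contact_force: [0.3, 1.1, -0.5]
grip_width: 85.4
```

```bash
python3 - <<'E'
from h import *
s,p,d=grab('wrist','w1'); print(s['t'],s['tool_pos'],s['tcp_rot'],s['joint_positions'])
W=cloud('wrist',s,d); np.save('pics/Ww1.npy',W)
hsv=cv2.cvtColor(p,cv2.COLOR_RGB2HSV)
m=(((hsv[...,0]<8)|(hsv[...,0]>172))&(hsv[...,1]>150)&(hsv[...,2]>60))
P=W[m];P=P[(P[:,2]>105)&(P[:,2]<125)]
print(len(P),cv2.minAreaRect(P[:,:2].astype(np.float32)),np.median(P,0),np.percentile(P[:,2],[5,50,95]))
E
```

```text
1.35 [588.826 293.411 251.12 ] [[-0.448  0.894 -0.001]
 [ 0.894  0.448  0.   ]
 [ 0.001 -0.001 -1.   ]] [-0.804  0.341  0.369  1.379 -0.122  1.445  0.025]
1773 ((591.7333374023438, 294.2958068847656), (13.4229154586792, 116.8329849243164), 26.41250991821289) [588.94  298.994 117.074] [115.4   117.074 118.273]
```

View pics/w1.png

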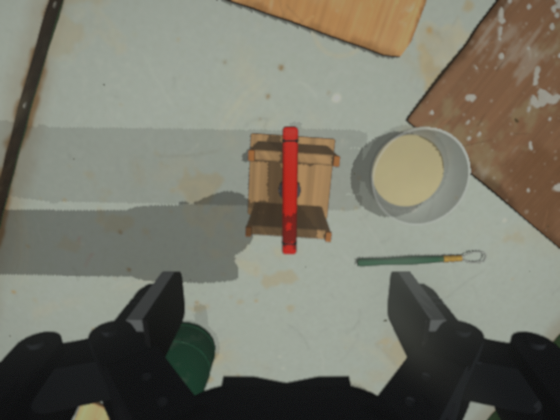

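```bash
python3 - <<'E'
from h import *
W=np.load('pics/Ww1.npy');s,p,d=load('w1')
hsv=cv2.cvtColor(p,cv2.COLOR_RGB2HSV)
sub=np.zeros(d.shape,bool);sub[115:260,235:350]=1
red=(((hsv[...,0]<8)|(hsv[...,0]>172))&(hsv[...,1]>150))
for lo,hi in[(95,103),(103.5,110),(10,24)]:
    m=sub&~cv2.dilate(red.astype(np.uint8),np.ones((3,3))).astype(bool)&(W[...,2]>lo)&(W[...,2]<hi)
    P=W[m];print(lo,hi,len(P)); 
    if len(P)>10: print(cv2.minAreaRect(P[:,:2].astype(np.float32)))
m=sub&red&(W[...,2]>105)
P=W[m]; c,sz,a=cv2.minAreaRect(P[:,:2].astype(np.float32)); print(c,sz,a,len(P))
# profile along the bar
e=np.array([-.4446,.8957]); t=(P[:,:2]-np.array([591.7,294.3]))@e; n=(P[:,:2]-np.array([591.7,294.3]))@np.array([.8957,.4446]); print(t.min(),t.max(),np.percentile(n,[1,99]))
E
```

```text
95 103 1404
((595.89501953125, 288.90460205078125), (82.10163116455078, 84.30848693847656), 22.34571647644043)
103.5 110 279
((596.1116943359375, 288.9924621582031), (83.96824645996094, 83.53926086425781), 22.651987075805664)
10 24 793
((595.05224609375, 290.6984558105469), (98.16610717773438, 94.44569396972656), 22.81546974182129)
(591.7333374023438, 294.2958068847656) (13.4229154586792, 116.8329849243164) 26.41250991821289 1773
-58.43236761771329 58.397095007010634 [-6.675  6.51 ]
```

Request:
step_arm([
  [0,3,50],
  [0,3,90],
  [0,3,120],
  [0,3,145],
  [0,3,160],
  [0,3,160],
  [0,3,160],
], roll=[0,0,0,0,0,0,0], grip=[60,60,60,60,60,60,60])

```text
t: 2.1
tool_pos: [592.4, 294.9, 92.7]
tcp_rot: [[-0.448, 0.894, 0.001], [0.894, 0.448, 0.001], [0.0, 0.001, -1.0]]
contact_force: [-0.0, 1.7, 0.9]
grip_width: 51.3
```

Request:
step_arm([
  [0,0,0],
  [0,0,0],
  [0,0,0],
  [0,0,0],
  [0,0,0],
  [0,0,0],
], roll=[0,0,0,0,0,0], grip=[0,0,0,0,0,0])

```text
t: 2.7
tool_pos: [592.3, 293.8, 91.7]
tcp_rot: [[-0.447, 0.895, -0.0], [0.895, 0.447, -0.0], [0.0, -0.0, -1.0]]
contact_force: [-0.5, -0.5, 0.0]
grip_width: 0.1
```

```bash
python3 - <<'E'
from h import *
s,p,d=grab('wrist','w2'); print(s)
E
```

```text
{'t': 2.7, 'joint_positions': array([-0.789,  0.441,  0.345,  1.578, -0.159,  1.151,  0.054]), 'qvel': array([-0.002,  0.   , -0.   ,  0.001,  0.   , -0.001,  0.   ]), 'tau': array([  0.004, -67.763,   7.033, -37.603,   0.016,   0.004,  -0.   ]), 'tool_pos': array([592.326, 293.798,  91.7  ]), 'tcp_rot': array([[-0.447,  0.895, -0.   ],
       [ 0.895,  0.447, -0.   ],
       [ 0.   , -0.   , -1.   ]]), 'contact_force': array([-0.495, -0.531,  0.05 ]), 'ft_torque': array([ 0.032, -0.035,  0.027]), 'grip_width': 0.11921123269644199}
```

View pics/w2.png

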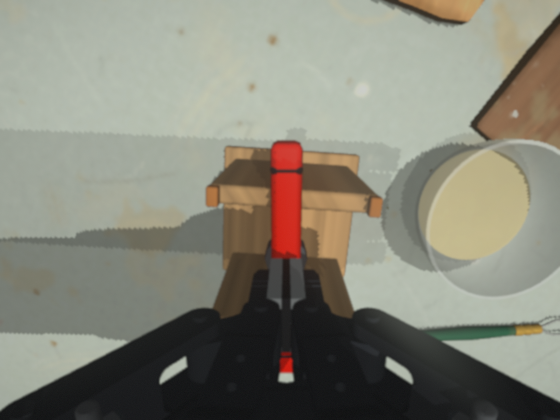

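```bash
python3 - <<'E'
from h import *
s,p,d=load('w2');W=cloud('wrist',s,d)
for v in list(range(145,260,15))+[355,362,368]:
    print(v,W[v,286],p[v,286],d[v,286])
for v in (262,275,290,300): print(v,[ (u,W[v,u].round(0),p[v,u]) for u in (275,286,298)])
c=cv2.resize(p[130:400,180:400],None,fx=2.2,fy=2.2,interpolation=cv2.INTER_CUBIC);cv2.imwrite('pics/w2c.png',np.clip(c[...,::-1]*1.8,0,255))
E
```

```text
145 [566.14  346.101 115.903] [199  52  43] 148.84523
160 [568.954 340.47  116.631] [209  54  44] 149.95128
175 [571.796 334.782 117.458] [209  49  38] 150.98158
190 [574.844 328.686 116.66 ] [209  46  34] 153.6984
205 [577.769 322.833 117.689] [210  45  33] 154.58766
220 [580.919 316.532 117.412] [209  43  30] 156.87154
235 [584.04  310.288 117.872] [209  41  29] 158.43013
250 [587.425 303.518 117.295] [195  39  28] 161.15219
355 [613.516 251.324 117.169] [97 27 25] 177.99149
362 [615.523 247.309 117.062] [163  23  15] 179.38048
368 [616.843 244.667 118.08 ] [205  31  19] 179.25104
262 [(275, array([583., 302., 132.]), array([71, 70, 69], dtype=uint8)), (286, array([587., 304., 132.]), array([37, 27, 26], dtype=uint8)), (298, array([592., 306., 132.]), array([81, 80, 78], dtype=uint8))]
275 [(275, array([583., 302., 144.]), array([70, 70, 69], dtype=uint8)), (286, array([587., 304., 144.]), array([33, 27, 25], dtype=uint8)), (298, array([591., 306., 143.]), array([70, 71, 69], dtype=uint8))]
290 [(275, array([583., 303., 156.]), array([68, 69, 68], dtype=uint8)), (286, array([587., 305., 157.]), array([29, 26, 25], dtype=uint8)), (298, array([591., 306., 156.]), array([68, 70, 69], dtype=uint8))]
300 [(275, array([584., 302., 161.]), array([90, 94, 93], dtype=uint8)), (286, array([587., 304., 161.]), array([35, 33, 34], dtype=uint8)), (298, array([590., 307., 165.]), array([73, 74, 74], dtype=uint8))][ WARN:0@0.595] global loadsave.cpp:1063 imwrite_ Unsupported depth image for selected encoder is fallbacked to CV_8U.
```

View pics/w2c.png

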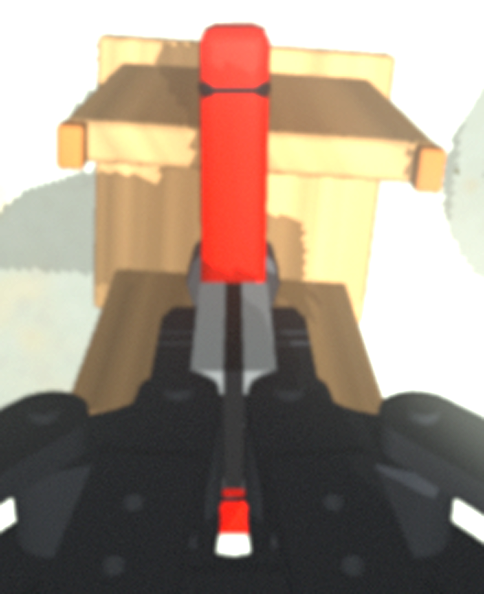

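```bash
python3 - <<'E'
from h import *
for tag in ('w1','w2'):
    s,p,d=load(tag);W=cloud('wrist',s,d)
    L=(W-s['tool_pos'])@s['tcp_rot']
    print(tag)
    if tag=='w1':
        for v,u in [(275,165),(280,175),(300,175),(275,402),(290,400),(310,420)]: print(v,u,L[v,u])
    else:
        for v in (240,246,250,254,258,262,266,275):
            print(v,[(u,L[v,u].round(1).tolist()) for u in (262,266,269,276,286,296,302,304,307)])
E
```

```text
w1
275 165 [ 11.614 -47.138 -52.566]
280 175 [ 10.721 -42.573 -54.928]
300 175 [  2.695 -43.024 -56.069]
275 402 [ 11.999  44.774 -53.301]
290 400 [  8.969  42.364 -59.512]
310 420 [ 12.086  42.779 -78.037]
w2
240 [(262, [-26.2, -18.8, 82.8]), (266, [-26.6, -15.7, 83.6]), (269, [5.5, -9.2, 1.0]), (276, [15.6, -4.6, -25.0]), (286, [15.7, -0.0, -25.4]), (296, [16.2, 4.5, -26.6]), (302, [-26.1, 12.6, 82.5]), (304, [-26.0, 14.2, 82.3]), (307, [-26.1, 16.6, 82.4])]
246 [(262, [-31.3, -18.9, 82.7]), (266, [-31.1, -15.7, 82.2]), (269, [5.6, -8.7, -7.9]), (276, [13.0, -4.6, -26.0]), (286, [13.0, -0.0, -25.9]), (296, [13.1, 4.5, -26.3]), (302, [5.9, 8.2, -8.5]), (304, [4.1, 9.4, -4.1]), (307, [-31.1, 16.6, 82.2])]
250 [(262, [-34.9, -19.0, 83.2]), (266, [3.2, -10.4, -7.2]), (269, [4.8, -8.6, -11.1]), (276, [10.7, -4.7, -25.1]), (286, [10.9, -0.0, -25.6]), (296, [10.4, 4.6, -24.4]), (302, [4.8, 8.1, -11.1]), (304, [4.1, 9.2, -9.5]), (307, [-34.7, 16.7, 82.7])]
254 [(262, [-37.0, -18.9, 80.1]), (266, [2.6, -10.2, -11.2]), (269, [2.1, -8.7, -10.0]), (276, [9.1, -4.6, -26.0]), (286, [8.8, -0.0, -
[... 423 characters left out ...]
]), (269, [-1.9, -8.7, -11.0]), (276, [11.7, -4.2, -40.5]), (286, [11.4, -0.1, -39.8]), (296, [11.4, 4.2, -39.9]), (302, [-1.9, 8.1, -11.0]), (304, [-2.3, 9.2, -10.1]), (307, [-39.1, 16.1, 69.8])]
266 [(262, [-37.6, -17.6, 59.5]), (266, [-37.5, -14.6, 59.2]), (269, [-4.5, -8.8, -10.2]), (276, [11.7, -4.1, -44.2]), (286, [11.9, -0.1, -44.8]), (296, [11.9, 4.0, -44.8]), (302, [-3.8, 8.1, -11.7]), (304, [-4.8, 9.3, -9.5]), (307, [-38.8, 15.6, 61.9])]
275 [(262, [7.9, -9.9, -44.9]), (266, [7.5, -8.3, -44.0]), (269, [11.8, -6.6, -52.6]), (276, [11.7, -3.9, -52.4]), (286, [11.5, -0.1, -52.0]), (296, [11.9, 3.8, -52.7]), (302, [11.9, 6.1, -52.7]), (304, [7.7, 7.4, -44.6]), (307, [8.0, 8.6, -45.0])]
```

The fingers shut to 0 mm. The depth image shows their tips ending about 38 mm short of the reported TCP, so they closed above the bar. I'll open them, go 38 mm lower and try again, watching the force.

Request:
step_arm([
  [0,0,0],
  [0,0,0],
  [0,0,0],
  [0,0,0],
  [0,0,0],
  [0,0,10],
  [0,0,20],
  [0,0,20],
], roll=[0,0,0,0,0,0,0,0], grip=[60,60,60,60,60,60,60,60])

```text
t: 3.55
tool_pos: [591.0, 293.2, 69.2]
tcp_rot: [[-0.447, 0.895, -0.003], [0.895, 0.447, -0.002], [-0.0, -0.003, -1.0]]
contact_force: [0.4, -0.5, -0.7]
grip_width: 51.3
```

Request:
step_arm([
  [0,0,8],
  [0,0,18],
  [0,0,18],
  [0,0,18],
], roll=[0,0,0,0], grip=[60,60,60,60])

```text
t: 3.95
tool_pos: [592.1, 293.7, 53.3]
tcp_rot: [[-0.447, 0.895, -0.001], [0.895, 0.447, -0.0], [-0.0, -0.001, -1.0]]
contact_force: [-0.2, -0.3, 0.6]
grip_width: 51.3
```

Request:
step_arm([
  [0,0,0],
  [0,0,0],
  [0,0,0],
  [0,0,0],
  [0,0,0],
  [0,0,0],
], roll=[0,0,0,0,0,0], grip=[0,0,0,0,0,0])

```text
t: 4.55
tool_pos: [592.7, 294.0, 54.3]
tcp_rot: [[-0.447, 0.895, 0.001], [0.895, 0.447, 0.001], [0.0, 0.001, -1.0]]
contact_force: [-0.8, -0.2, 6.1]
grip_width: 13.2
```

```bash
python3 - <<'E'
from h import *
s,p,d=grab('wrist','w3'); print(s['tool_pos'],s['contact_force'],s['grip_width'],s['joint_positions'])
E
```

```text
[592.673 293.995  54.268] [-0.792 -0.21   6.101] 13.219554561468136 [-0.782  0.476  0.336  1.611 -0.172  1.083  0.064]
```

View pics/w3.png

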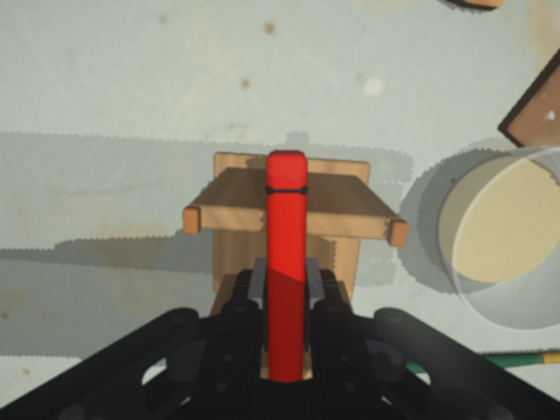

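Request:
step_arm([
  [0,0,-10],
  [0,0,-40],
  [0,0,-90],
  [0,0,-140],
  [0,0,-190],
  [0,0,-240],
  [0,0,-286],
  [0,0,-286],
], roll=[0,0,0,0,0,0,0,0], grip=[0,0,0,0,0,0,0,0])

```text
t: 5.4
tool_pos: [594.1, 294.2, 347.5]
tcp_rot: [[-0.447, 0.895, 0.009], [0.895, 0.447, 0.005], [0.001, 0.01, -1.0]]
contact_force: [0.2, -0.5, -1.0]
grip_width: 13.1
```

```bash
python3 - <<'E'
from h import *
s,p,d=grab('wrist','w4'); print(s['t'],s['tool_pos'],s['tcp_rot'],s['contact_force'],s['grip_width'],s['joint_positions'])
# fixture measure in top0
W=np.load('pics/W.npy');_,p,_=load('top0')
hsv=cv2.cvtColor(p,cv2.COLOR_RGB2HSV)
Z=W[...,2]; box=np.zeros(Z.shape,bool);box[170:290,305:425]=1
m=box&(Z>55)&(Z<85)&(W[...,0]>460)
P=W[m];print('tube',len(P),cv2.minEnclosingCircle(P[:,:2].astype(np.float32)),P.mean(0))
for n,lo,hi,ys in [('board',5,12,None),('fence',36,45,None)]:
    m=box&(Z>lo)&(Z<hi)&(W[...,0]>(580 if n=='fence' else 450)); P=W[m]; print(n,len(P),cv2.minAreaRect(P[:,:2].astype(np.float32)))
m=box&(Z>80)&(Z<100)&(W[...,0]<470);P=W[m]
for a,b in((-270,-130),(-400,-270)):
    Q=P[(P[:,1]>a)&(P[:,1]<b)];print('pot',cv2.minEnclosingCircle(Q[:,:2].astype(np.float32)))
m=(Z>150)&(Z<285);m[:, :220]=0;m[:,310:]=0;m[170:245]&=True;m[:170]=0;m[245:]=0;P=W[m];print('spray',P.min(0),P.max(0))
E
```

```text
5.4 [594.107 294.195 347.494] [[-0.447  0.895  0.009]
 [ 0.895  0.447  0.005]
 [ 0.001  0.01  -1.   ]] [ 0.225 -0.463 -0.972] 13.0660888269331 [-0.796  0.336  0.384  1.194 -0.125  1.624  0.023]
tube 74 ((511.50836181640625, -284.0907287597656), 19.16407012939453) [ 511.491 -283.886   68.695]
board 1821 ((580.2067260742188, -296.4913330078125), (259.6289367675781, 362.4112854003906), 0.26569664478302)
fence 72 ((624.0770263671875, -280.67425537109375), (197.0349578857422, 87.33338165283203), 89.02848815917969)
pot ((430.3017272949219, -200.02481079101562), 29.679489135742188)
pot ((426.1772766113281, -348.5997619628906), 32.63231658935547)
spray [540.969 -20.998 150.136] [593.194  65.793 275.996]
```

View pics/w4.png

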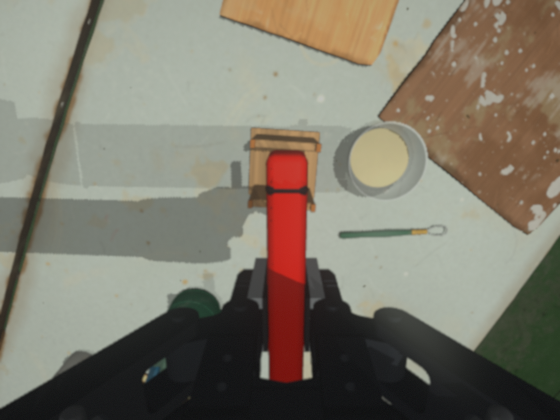

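Request:
step_arm([
  [-199,-260,0],
  [-199,-260,0],
  [-199,-260,0],
  [-199,-260,0],
  [-199,-260,0],
  [-199,-260,0],
  [-199,-260,0],
  [-199,-260,0],
], roll=[27.6,27.6,27.6,27.6,27.6,27.6,27.6,27.6], grip=[0,0,0,0,0,0,0,0])

```text
t: 6.25
tool_pos: [446.9, -4.6, 339.2]
tcp_rot: [[0.024, 1.0, -0.001], [1.0, -0.024, 0.001], [0.001, -0.001, -1.0]]
contact_force: [-0.3, -0.0, -1.6]
grip_width: 13.3
```

Request:
step_arm([
  [-318,71,0],
  [-318,71,0],
  [-318,71,0],
  [-318,71,0],
  [-318,71,60],
  [-318,71,90],
  [-318,71,90],
  [-318,71,90],
], roll=[0,0,0,0,0,0,0,0], grip=[0,0,0,0,0,0,0,0])

```text
t: 7.05
tool_pos: [511.1, -322.4, 243.4]
tcp_rot: [[0.023, 1.0, -0.009], [1.0, -0.023, -0.0], [-0.001, -0.009, -1.0]]
contact_force: [-1.2, 0.4, -1.1]
grip_width: 13.3
```

Request:
step_arm([
  [0,0,0],
  [0,0,0],
], roll=[0,0], grip=[0,0])

```text
t: 7.25
tool_pos: [514.4, -318.5, 249.7]
tcp_rot: [[0.017, 1.0, -0.0], [1.0, -0.017, 0.0], [0.0, -0.0, -1.0]]
contact_force: [0.0, 0.6, -1.1]
grip_width: 13.2
```

```bash
python3 - <<'E'
from h import *
s,p,d=grab('wrist','w5'); print(s['t'],s['tool_pos'],s['tcp_rot'],s['contact_force'],s['grip_width'],s['joint_positions'])
W=cloud('wrist',s,d);Z=W[...,2];np.save('pics/Ww5.npy',W)
near=(np.hypot(W[...,0]-511.5,W[...,1]+284)<35)
m=near&(Z>66)&(Z<78);P=W[m];print('tube',len(P),cv2.minEnclosingCircle(P[:,:2].astype(np.float32)),np.median(Z[m]))
c=P[:,:2];A=np.c_[2*c,np.ones(len(c))];x=np.linalg.lstsq(A,(c**2).sum(1),rcond=None)[0];print('fit',x[:2],np.sqrt(x[2]+x[:2]@x[:2]))
E
```

```text
7.25 [ 514.359 -318.462  249.717] [[ 0.017  1.    -0.   ]
 [ 1.    -0.017  0.   ]
 [ 0.    -0.    -1.   ]] [ 0.037  0.568 -1.12 ] 13.228744480157635 [-0.283  0.311  0.971  1.541 -0.258  1.427  0.685]
tube 298 ((511.9855041503906, -282.18951416015625), 19.156898498535156) 71.95863405795637
fit [ 512.136 -282.506] 16.914706737716102
```

View pics/w5.png

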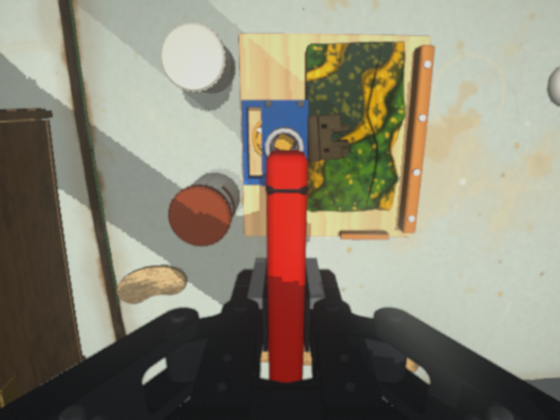

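```bash
python3 - <<'E'
from h import *
W=np.load('pics/Ww5.npy');Z=W[...,2]
m=(Z>36)&(Z<44)&(W[...,0]>625)&(W[...,0]<700)&(W[...,1]<-150)&(W[...,1]>-400)
P=W[m];print('fence',len(P),cv2.minAreaRect(P[:,:2].astype(np.float32)),np.median(Z[m]))
m=(Z>33)&(Z<42)&(W[...,0]>455)&(W[...,0]<535)&(W[...,1]<-215)&(W[...,1]>-340)
P=W[m];print('hous',len(P),cv2.minAreaRect(P[:,:2].astype(np.float32)),np.median(Z[m]))
s,p,d=load('w5')
c=cv2.resize(p[90:200,230:345],None,fx=5,fy=5,interpolation=cv2.INTER_CUBIC);cv2.imwrite('pics/w5c.png',c[...,::-1])
E
```

```text
fence 27 ((662.1255493164062, -285.97857666015625), (174.390625, 5.731371879577637), 88.74466705322266) 36.32587538438622
hous 1761 ((500.0422058105469, -282.4637756347656), (94.1870346069336, 68.85240173339844), 89.06495666503906) 38.202890603981245
```

View pics/w5c.png

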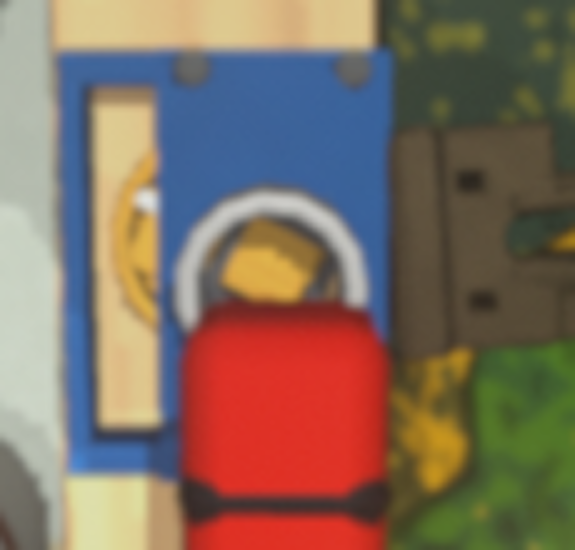

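```bash
python3 - <<'E'
from h import *
W=np.load('pics/Ww5.npy');s,p,d=load('w5')
for v in range(127,134):
  for u in range(256,264):
    if p[v,u].min()>150: print(v,u,p[v,u],W[v,u], np.degrees(np.arctan2(W[v,u,1]+282.3,W[v,u,0]-512)))
print('socket')
for v in range(130,152,2): print(v,[(u,round(float(W[v,u,2])),) for u in range(268,304,3)])
E
```

```text
128 258 [206 196 179] [ 483.901 -265.787   26.866] 149.55940765032378
128 259 [207 199 183] [ 485.098 -265.748   28.019] 148.39765691698565
128 260 [194 184 168] [ 485.134 -266.54    13.346] 149.60292459389933
129 257 [217 200 174] [ 482.729 -266.867   26.627] 152.1996868949552
129 258 [218 217 207] [ 483.97  -266.798   28.266] 151.0557127307462
129 259 [221 221 214] [ 484.997 -266.878   27.21 ] 150.26831309315307
129 260 [208 207 201] [ 486.038 -266.952   26.261] 149.409470909432
129 261 [161 165 177] [ 488.035 -266.277   38.854] 146.2328248976937
130 257 [211 194 169] [ 482.804 -267.874   28.064] 153.70546275349787
130 258 [215 212 203] [ 483.83  -267.956   27.011] 153.01581749986252
130 259 [219 220 217] [ 485.014 -267.922   27.968] 151.95219657562788
130 260 [208 211 210] [ 486.128 -267.94    28.041] 150.96691200974982
130 261 [161 169 184] [ 487.955 -267.369   38.246] 148.16093079334775
131 258 [190 181 164] [ 483.728 -269.094   26.241] 154.96175415677018
131 259 [207 201 189] [ 484.9   -269.069   26.994] 153.97793939276286
131 260 [203 201 196] [ 486.034 -269.073   27.292] 153.
[... 198 characters left out ...]
38.037] 152.0662078742926
socket
130 [(268, 38), (271, 38), (274, 68), (277, 72), (280, 72), (283, 74), (286, 73), (289, 73), (292, 71), (295, 38), (298, 37), (301, 39)]
132 [(268, 39), (271, 45), (274, 73), (277, 73), (280, 72), (283, 71), (286, 71), (289, 71), (292, 73), (295, 70), (298, 38), (301, 37)]
134 [(268, 38), (271, 73), (274, 72), (277, 32), (280, 14), (283, 17), (286, 32), (289, 32), (292, 72), (295, 72), (298, 43), (301, 39)]
136 [(268, 72), (271, 71), (274, 71), (277, 31), (280, 15), (283, 16), (286, 15), (289, 31), (292, 30), (295, 73), (298, 73), (301, 38)]Traceback (most recent call last):
  File "<stdin>", line 7, in <module>
ValueError: cannot convert float NaN to integer
```

```bash
python3 - <<'E'
from h import *
for t in ('w3','w4','w5'):
    s,p,d=load(t);W=cloud('wrist',s,d);L=(W-s['tool_pos'])@s['tcp_rot']
    hsv=cv2.cvtColor(p,cv2.COLOR_RGB2HSV)
    m=(((hsv[...,0]<8)|(hsv[...,0]>172))&(hsv[...,1]>150)&(hsv[...,2]>50)&(np.abs(L[...,1])<12)&(d<250)&(d>0))
    P=L[m]
    e=[]
    for lo in range(-60,60,20):
        Q=P[(P[:,0]>=lo)&(P[:,0]<lo+20)&(P[:,2]<-58)]
        e.append(Q.mean(0) if len(Q) else None)
    print(t,P[:,0].min(),P[:,0].max(),P[:,1].min(),P[:,1].max(),e)
E
```

```text
w3 -39.45327343434082 59.555643562174765 -8.143052425688449 11.119730050904684 [None, array([-24.732,  -0.757, -62.62 ]), array([ -9.841,  -0.641, -62.605]), array([ 10.198,  -0.563, -63.578]), array([ 30.255,  -0.447, -62.67 ]), array([ 50.107,  -0.397, -62.503])]
w4 -30.273221640862296 59.48039934593586 -7.424618879055358 6.71633381569882 [None, array([-24.794,  -0.606, -62.643]), array([ -9.662,  -0.591, -62.579]), array([ 10.246,  -0.452, -63.478]), array([ 30.201,  -0.375, -62.678]), array([ 50.162,  -0.275, -62.497])]
w5 -30.872837512731003 59.58347730762037 -7.4566123259589725 6.997785791021466 [None, array([-24.802,  -0.558, -62.673]), array([ -9.78 ,  -0.608, -62.577]), array([ 10.336,  -0.478, -63.462]), array([ 30.277,  -0.446, -62.694]), array([ 50.153,  -0.209, -62.502])]
```

Request:
step_arm([
  [36.5,-2.5,0],
  [36.5,-2.5,40],
  [36.5,-2.5,80],
  [36.5,-2.5,110],
  [36.5,-2.5,125],
  [36.5,-2.5,125],
  [36.5,-2.5,125],
], roll=[8,16,24,27,27,27,27], grip=[0,0,0,0,0,0,0])

```text
t: 8.0
tool_pos: [513.0, -283.1, 126.4]
tcp_rot: [[0.468, 0.884, 0.002], [0.884, -0.468, -0.0], [0.001, 0.002, -1.0]]
contact_force: [-0.5, -0.1, -1.3]
grip_width: 13.1
```

```bash
python3 - <<'E'
from h import *
s,p,d=grab('wrist','w6'); print(s['t'],s['tool_pos'],s['tcp_rot'],s['contact_force'],s['grip_width'],s['joint_positions'])
W=cloud('wrist',s,d);Z=W[...,2]
s2,p2,d2=grab('scene','s6')
c=cv2.resize(p2[200:330,260:440],None,fx=4,fy=4,interpolation=cv2.INTER_CUBIC);cv2.imwrite('pics/s6c.png',c[...,::-1])
near=(np.hypot(W[...,0]-511.5,W[...,1]+283)<28)
m=near&(Z>66)&(Z<78);P=W[m];print('tube',len(P))
E
```

```text
8.0 [ 513.027 -283.134  126.372] [[ 0.468  0.884  0.002]
 [ 0.884 -0.468 -0.   ]
 [ 0.001  0.002 -1.   ]] [-0.521 -0.126 -1.329] 13.14486416548731 [-0.38   0.383  1.012  1.759 -0.349  1.192  0.244]
tube 378
```

View pics/w6.png

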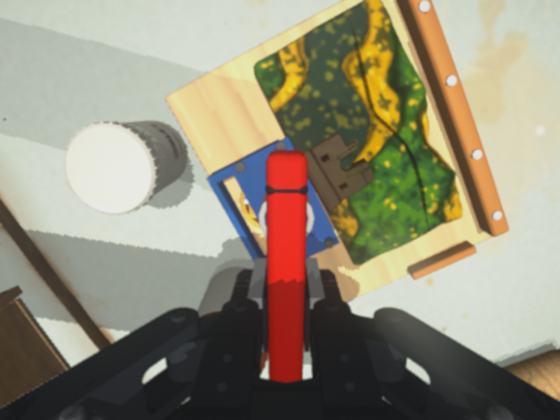

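View pics/s6c.png

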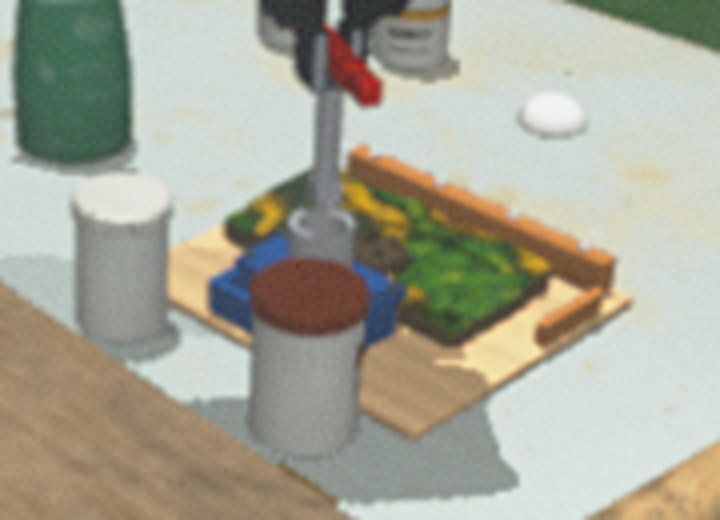

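Request:
step_arm([
  [0,0,12],
  [0,0,24],
  [0,0,36],
  [0,0,48],
  [0,0,48],
], roll=[0,0,0,0,0], grip=[0,0,0,0,0])

```text
t: 8.6
tool_pos: [510.7, -282.5, 74.4]
tcp_rot: [[0.47, 0.882, -0.003], [0.882, -0.47, 0.001], [-0.001, -0.003, -1.0]]
contact_force: [0.1, 0.0, -1.5]
grip_width: 13.3
```

Request:
step_arm([
  [0,0,4],
  [0,0,8],
  [0,0,11],
  [0,0,11],
], roll=[0,0,0,0], grip=[0,0,0,0])

```text
t: 9.0
tool_pos: [512.1, -283.1, 65.5]
tcp_rot: [[0.47, 0.883, -0.0], [0.883, -0.47, -0.0], [-0.0, 0.0, -1.0]]
contact_force: [-0.2, -0.2, -1.7]
grip_width: 12.9
```

Request:
step_arm([
  [0,0,3],
  [0,0,6],
  [0,0,7],
  [0,0,7],
  [0,0,7],
], roll=[0,0,0,0,0], grip=[0,0,0,0,0])

```text
t: 9.5
tool_pos: [512.1, -283.1, 58.7]
tcp_rot: [[0.47, 0.883, 0.0], [0.883, -0.47, -0.0], [-0.0, 0.0, -1.0]]
contact_force: [0.6, 0.2, -1.6]
grip_width: 13.3
```

```bash
python3 - <<'E'
from h import *
s,p,d=grab('wrist','w7'); print(s['t'],s['tool_pos'],s['tcp_rot'],s['contact_force'],s['ft_torque'],s['grip_width'],s['joint_positions'])
W=cloud('wrist',s,d);L=(W-s['tool_pos'])@s['tcp_rot']
print(L[180,286],L[220,286],W[180,286])
E
```

```text
9.5 [ 512.054 -283.133   58.697] [[ 0.47   0.883  0.   ]
 [ 0.883 -0.47  -0.   ]
 [-0.     0.    -1.   ]] [ 0.647  0.158 -1.593] [ 0.003 -0.161  0.008] 13.282062181270483 [-0.326  0.462  0.955  1.825 -0.426  1.077  0.298]
[ 50.754  -0.661 -63.358] [ 37.318  -0.659 -63.899] [ 535.335 -238.029  122.054]
```

Request:
step_arm([
  [0,0,0],
  [0,0,0],
  [0,0,0],
  [0,0,0],
  [0,0,0],
  [0,0,0],
  [0,0,0],
  [0,0,0],
], roll=[6,12,18,24,30,36,42,48], grip=[0,0,0,0,0,0,0,0])

```text
t: 10.35
tool_pos: [513.0, -283.4, 59.1]
tcp_rot: [[0.971, 0.238, 0.002], [0.238, -0.971, -0.001], [0.001, 0.001, -1.0]]
contact_force: [2.5, -1.0, -3.1]
grip_width: 13.4
```

```bash
python3 - <<'E'
from h import *
s=bot.observe(); print(s['t'],s['tool_pos'],s['tcp_rot'],s['contact_force'],s['ft_torque'],s['grip_width'],s['joint_positions'])
E
```

```text
10.35 [ 513.03  -283.398   59.147] [[ 0.971  0.238  0.002]
 [ 0.238 -0.971 -0.001]
 [ 0.001  0.001 -1.   ]] [ 2.459 -0.953 -3.056] [-0.306 -0.715  0.061] 13.383316978611681 [-0.441  0.569  1.148  1.828 -0.576  1.126 -0.421]
```

Request:
step_arm([
  [0,0,0],
  [0,0,0],
  [0,0,0],
  [0,0,0],
  [0,0,0],
  [0,0,0],
], roll=[5,10,15,20,24,24], grip=[0,0,0,0,0,0])

```text
t: 10.95
tool_pos: [512.8, -283.5, 59.1]
tcp_rot: [[0.985, -0.175, 0.001], [-0.175, -0.985, -0.001], [0.001, 0.001, -1.0]]
contact_force: [2.3, 0.3, 0.6]
grip_width: 13.4
```

```bash
python3 - <<'E'
from h import *
s,p,d=grab('wrist','w8'); print(s['t'],s['tool_pos'],s['tcp_rot'],s['contact_force'],s['ft_torque'],s['grip_width'],s['joint_positions'])
E
```

```text
10.95 [ 512.803 -283.514   59.06 ] [[ 0.985 -0.175  0.001]
 [-0.175 -0.985 -0.001]
 [ 0.001  0.001 -1.   ]] [2.306 0.344 0.62 ] [-0.266 -0.661  0.044] 13.373698571500762 [-0.484  0.639  1.238  1.829 -0.661  1.165 -0.77 ]
```

View pics/w8.png

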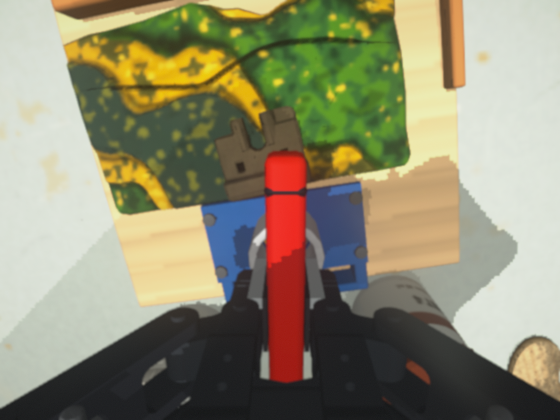

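Request:
step_arm([
  [0,0,0],
  [0,0,0],
  [0,0,0],
  [0,0,0],
  [0,0,0],
], roll=[3,6,9,12,12], grip=[0,0,0,0,0])

```text
t: 11.5
tool_pos: [512.6, -283.4, 59.0]
tcp_rot: [[0.927, -0.374, 0.001], [-0.374, -0.927, -0.001], [0.001, 0.0, -1.0]]
contact_force: [1.3, -1.1, 1.2]
grip_width: 13.2
```

```bash
python3 - <<'E'
from h import *
s=bot.observe(); print(s['t'],s['tool_pos'],s['tcp_rot'],s['contact_force'],s['ft_torque'],s['grip_width'],s['joint_positions'])
E
```

```text
11.5 [ 512.566 -283.43    59.043] [[ 0.927 -0.374  0.001]
 [-0.374 -0.927 -0.001]
 [ 0.001  0.    -1.   ]] [ 1.259 -1.075  1.207] [-0.39  -0.779  0.11 ] 13.23285092296171 [-0.499  0.674  1.277  1.83  -0.7    1.186 -0.946]
```

Request:
step_arm([
  [0,0,0],
  [0,0,0],
  [0,0,0],
  [0,0,0],
], roll=[3,6,8,8], grip=[0,0,0,0])

```text
t: 11.9
tool_pos: [512.5, -283.4, 59.0]
tcp_rot: [[0.867, -0.499, 0.001], [-0.499, -0.867, -0.001], [0.001, 0.0, -1.0]]
contact_force: [3.2, -1.6, 0.8]
grip_width: 13.4
```

```bash
python3 - <<'E'
from h import *
s,p,d=grab('wrist','w9'); print(s['t'],s['tool_pos'],s['tcp_rot'],s['contact_force'],s['ft_torque'],s['grip_width'],s['joint_positions'])
E
```

```text
11.9 [ 512.5   -283.372   59.033] [[ 0.867 -0.499  0.001]
 [-0.499 -0.867 -0.001]
 [ 0.001  0.    -1.   ]] [ 3.162 -1.635  0.841] [-0.393 -0.81   0.133] 13.392028274468574 [-0.507  0.693  1.298  1.83  -0.722  1.198 -1.068]
```

View pics/w9.png

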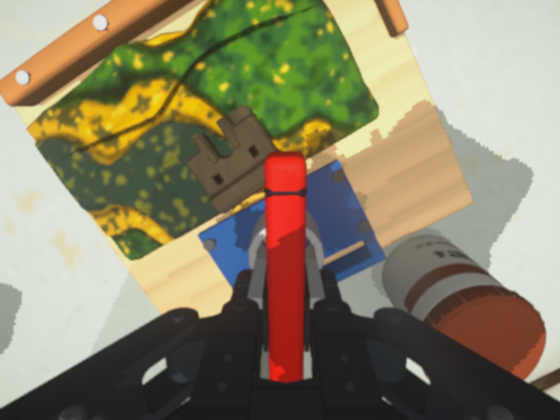

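Request:
step_arm([
  [0,0,0],
  [0,0,0],
  [0,0,0],
  [0,0,0],
], roll=[2,4,6,6], grip=[0,0,0,0])

```text
t: 12.35
tool_pos: [512.4, -283.3, 59.0]
tcp_rot: [[0.81, -0.587, 0.001], [-0.587, -0.81, -0.0], [0.001, -0.0, -1.0]]
contact_force: [3.7, -2.3, 3.3]
grip_width: 13.3
```

```bash
python3 - <<'E'
from h import *
s=bot.observe(); print(s['t'],s['tool_pos'],s['tcp_rot'],s['contact_force'],s['ft_torque'],s['grip_width'],s['joint_positions'])
E
```

```text
12.35 [ 512.399 -283.314   58.994] [[ 0.81  -0.587  0.001]
 [-0.587 -0.81  -0.   ]
 [ 0.001 -0.    -1.   ]] [ 3.666 -2.336  3.316] [-0.332 -0.821  0.084] 13.266455645663209 [-0.511  0.706  1.311  1.83  -0.736  1.206 -1.163]
```

Request:
step_arm([
  [0,0,0],
  [0,0,0],
  [0,0,0],
], roll=[2,4,4], grip=[0,0,0])

```text
t: 12.65
tool_pos: [512.3, -283.3, 59.0]
tcp_rot: [[0.767, -0.642, 0.001], [-0.642, -0.767, -0.0], [0.001, -0.0, -1.0]]
contact_force: [3.0, -1.8, 3.3]
grip_width: 13.2
```

```bash
python3 - <<'E'
from h import *
s,p,d=grab('wrist','w10'); print(s['t'],s['tool_pos'],s['tcp_rot'],s['contact_force'],s['ft_torque'],s['grip_width'],s['joint_positions'])
E
```

```text
12.65 [ 512.342 -283.299   58.963] [[ 0.767 -0.642  0.001]
 [-0.642 -0.767 -0.   ]
 [ 0.001 -0.    -1.   ]] [ 2.957 -1.84   3.336] [-0.36  -0.829  0.141] 13.168411651560023 [-0.514  0.714  1.319  1.831 -0.744  1.211 -1.226]
```

View pics/w10.png

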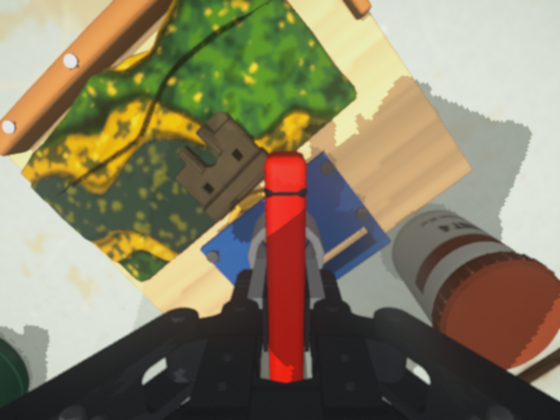

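Request:
step_arm([
  [0,0,0],
  [0,0,0],
  [0,0,0],
], roll=[2,4,4], grip=[0,0,0])

```text
t: 13.0
tool_pos: [512.3, -283.3, 58.9]
tcp_rot: [[0.72, -0.694, 0.0], [-0.694, -0.72, -0.0], [0.001, -0.0, -1.0]]
contact_force: [3.0, -1.1, 3.4]
grip_width: 13.4
```

```bash
python3 - <<'E'
from h import *
s=bot.observe(); print(s['t'],s['tool_pos'],s['tcp_rot'][:,0],s['contact_force'],s['ft_torque'],s['grip_width'],s['joint_positions'])
E
```

```text
13.0 [ 512.27  -283.258   58.922] [ 0.72  -0.694  0.001] [ 2.996 -1.071  3.406] [-0.295 -0.919  0.17 ] 13.438280562693686 [-0.516  0.72   1.325  1.831 -0.752  1.215 -1.291]
```

Request:
step_arm([
  [0,0,0],
  [0,0,0],
  [0,0,0],
], roll=[2,3,3], grip=[0,0,0])

```text
t: 13.3
tool_pos: [512.2, -283.2, 58.9]
tcp_rot: [[0.682, -0.731, 0.0], [-0.731, -0.682, -0.0], [0.0, -0.0, -1.0]]
contact_force: [4.0, -1.0, 5.0]
grip_width: 13.2
```

```bash
python3 - <<'E'
from h import *
s,p,d=grab('top','t11'); print(s['t'],s['tool_pos'],s['tcp_rot'][:,0],s['contact_force'],s['ft_torque'],s['grip_width'],s['joint_positions'])
s,p,d=grab('wrist','w11')
E
```

```text
13.3 [ 512.244 -283.231   58.88 ] [ 0.682 -0.731  0.   ] [ 4.02  -1.018  5.017] [-0.393 -1.006  0.28 ] 13.184050077988887 [-0.517  0.725  1.33   1.831 -0.756  1.218 -1.34 ]
```

View pics/w11.png

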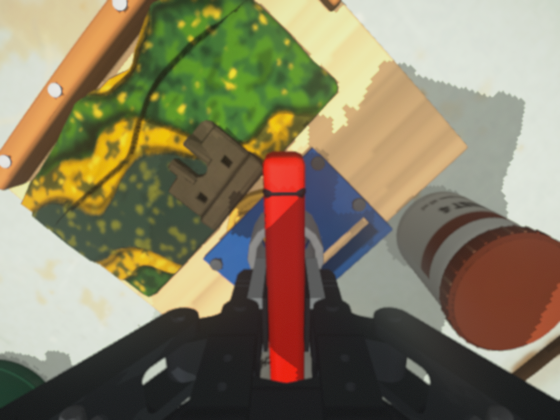

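Request:
step_arm([
  [0,0,0],
  [0,0,0],
  [0,0,0],
  [0,0,0],
], roll=[1.5,1.5,1.5,1.5], grip=[0,0,0,0])

```text
t: 13.8
tool_pos: [512.2, -283.2, 58.8]
tcp_rot: [[0.663, -0.749, 0.0], [-0.749, -0.663, -0.0], [0.0, -0.0, -1.0]]
contact_force: [3.8, -1.5, 5.6]
grip_width: 13.0
```

```bash
python3 - <<'E'
from h import *
s,p,d=grab('wrist','w12'); print(s['t'],s['tool_pos'],s['tcp_rot'][:,0],s['contact_force'],s['ft_torque'],s['grip_width'])
W=cloud('wrist',s,d);Z=W[...,2]
y=np.radians(-1.0);f=np.array([[np.cos(y),np.sin(y)],[-np.sin(y),np.cos(y)]])
F=(W[...,:2]-np.array([512,-282.6]))@f.T+np.array([-49,0])
# fixture coords; profile across x at several y rows for z
for yy in (-80,-60,-40,40,60,80,90):
    m=(np.abs(F[...,1]-yy)<4)&(Z<60)&(Z>0)
    xs=F[...,0][m];z=Z[m]
    out=[]
    for x in range(-40,120,4):
        q=(xs>=x)&(xs<x+4); out.append(int(np.median(z[q])) if q.sum()>1 else -1)
    print(yy,out)
E
```

```text
13.8 [ 512.204 -283.203   58.847] [ 0.663 -0.749  0.   ] [ 3.818 -1.495  5.557] [-0.405 -0.859  0.328] 12.990463238140187
-80 [9, 9, 9, 9, 9, 9, 10, 23, 23, 23, 23, 23, 22, 23, 23, 22, 22, 23, 22, 23, 23, 22, 22, 22, 23, -1, -1, -1, -1, -1, -1, -1, -1, -1, -1, -1, -1, -1, -1, -1]
-60 [9, 9, 9, 9, 9, 9, 25, 25, 24, 24, 24, 24, 24, 24, 24, 23, 23, 23, 23, 23, 23, 23, 23, 23, 23, 25, 24, 24, 24, 24, 24, -1, -1, -1, -1, -1, -1, -1, -1, -1]
-40 [38, 38, 39, 37, 9, 9, 25, 26, 26, 27, 26, 24, 23, 23, 23, 24, 24, 23, 23, 23, 23, 22, 22, 22, 22, 22, 25, 24, 24, 24, 24, 24, 24, 29, 33, 32, -1, -1, -1, -1]
40 [38, 38, 40, 38, 9, 29, 30, 30, 30, 30, 30, 30, 31, 30, 30, 30, 30, 30, 30, 30, 30, 28, 27, 28, 28, 28, 27, 25, 24, 24, 24, 24, 24, 29, 33, 33, 32, 32, -1, -1]
60 [9, 9, 9, 9, 9, 30, 31, 31, 31, 31, 31, 31, 31, 31, 31, 31, 31, 31, 30, 30, 28, 27, 27, 28, 28, 28, 27, 27, 26, 24, 24, 23, 22, 25, 33, 33, 33, 32, -1, -1]
80 [9, 9, 9, 9, 9, 24, 25, 25, 25, 27, 28, 28, 28, 28, 30, 31, 31, 31, 31, 31, 31, 30, 29, 29, 29, 28, 28, 27, 27, 27, 26, 24, 22, 24, 33, 34, 33, 31, -1, -1]
90 [9, 9, 9, 9, 9, 24, 25, 25, 25, 25, 26, 28, 28, 28, 28, 30, 31, 31, 31, 31, 31, 31, 30, 30, 31, 31, 30, 28, 27, 27, 27, 26, -1, 24, 33, 33, -1, -1, -1, -1]
```

```bash
cat > sq.py <<'E'
from h import *
import sys
def sq(tag,cam='wrist'):
    s,p,d=load(tag);W=cloud(cam,s,d);Z=W[...,2]
    y=np.radians(-1.0);f=np.array([[np.cos(y),np.sin(y)],[-np.sin(y),np.cos(y)]])
    F=(W[...,:2]-np.array([512,-282.6]))@f.T+np.array([-49,0])
    def edge(lo,hi,x0,x1,pick,ex=()):
        pts=[]
        for yy in np.arange(-92,92,3.):
            if any(a<yy<b for a,b in ex): continue
            m=(np.abs(F[...,1]-yy)<1.5)&(Z>lo)&(Z<hi)&(F[...,0]>x0)&(F[...,0]<x1)
            if m.sum()>4: pts.append((yy,pick(F[...,0][m])))
        pts=np.array(pts)
        if len(pts)<5: return None
        k=np.polyfit(pts[:,0],pts[:,1],1);r=pts[:,1]-np.polyval(k,pts[:,0]);g=np.abs(r)<3
        k=np.polyfit(pts[g,0],pts[g,1],1)
        return 'slope %.4f x0 %.1f n %d std %.1f span %.0f %.0f'%(k[0],k[1],g.sum(),r[g].std(),pts[g,0].min(),pts[g,0].max())
    print('tile near',edge(18,34,-30,10,np.min,[(-50,50)]))
    print('tile near half L',edge(18,34,-30,10,np.min,[(-99,50)]),'R',edge(18,34,-30,10,np.min,[(-50,99)]))
    print('fence outer',edge(30,48,88,130,np.max)); print('fence inner',edge(30,48,88,130,np.min))
    print('board front',edge(4,12,-115,-40,np.min,[(-52,52)]))
    # hut long side not used; tile ends
    for e,(a,b) in dict(lo=(-120,-70),hi=(70,120)).items():
        pts=[]
        for xx in np.arange(-10,85,4.):
            m=(np.abs(F[...,0]-xx)<2)&(Z>18)&(Z<34)&(F[...,1]>a)&(F[...,1]<b)
            if m.sum()>3: pts.append((xx,(np.min if e=='lo' else np.max)(F[...,1][m])))
        pts=np.array(pts)
        if len(pts)>4: print('end',e,np.polyfit(pts[:,0],pts[:,1],1),len(pts))
for t in sys.argv[1:]: print(t); sq(t,'top' if t[0]=='t' else 'wrist')
E
python3 sq.py w5 w8 w12 top0 t11
```

```text
w5
tile near slope -0.0279 x0 -22.7 n 26 std 0.6 span -83 91
tile near half L slope 0.0183 x0 -26.1 n 14 std 0.2 span 52 91 R slope 0.0083 x0 -20.3 n 12 std 0.3 span -83 -50
fence outer slope 0.0070 x0 108.9 n 62 std 0.6 span -92 91
fence inner slope 0.0075 x0 93.8 n 62 std 0.4 span -92 91
board front slope -0.0184 x0 -102.7 n 18 std 1.8 span -92 91
end lo [ -0.514 -87.969] 23
end hi [  0.012 103.391] 24
w8
tile near slope -0.0250 x0 -23.0 n 26 std 0.5 span -83 91
tile near half L slope -0.0042 x0 -24.5 n 14 std 0.2 span 52 91 R slope -0.0526 x0 -24.8 n 12 std 0.6 span -83 -50
fence outer slope 0.1779 x0 81.2 n 8 std 0.1 span 70 91
fence inner slope 0.0165 x0 92.0 n 8 std 0.2 span 70 91
board front slope 0.0074 x0 -106.0 n 19 std 1.5 span -83 91
end lo [ -0.528 -89.217] 21
end hi [  0.023 103.965] 24
w12
tile near slope -0.0327 x0 -16.1 n 26 std 0.3 span -83 91
tile near half L slope -0.0218 x0 -16.9 n 14 std 0.2 span 52 91 R slope -0.0336 x0 -16.1 n 12 std 0.4 span -83 -50
fence outer slope 0.0095 x0 108.4 n 41 std 1.0 span -35 85
fence inner slope 0.0081 x0 93.0 n 46 std 0.2 span -44 91
board front slope 0.3205 x0 -82.9 n 13 std 1.1 span -86 79
end lo [  0.128 -89.644] 20
end hi [  0.031 103.476] 24
top0
tile near slope -0.0201 x0 -24.0 n 24 std 1.2 span -80 91
tile near half L slope 0.0057 x0 -25.9 n 14 std 1.0 span 52 91 R slope 0.1062 x0 -16.6 n 10 std 1.1 span -77 -50
fence outer slope 0.0146 x0 106.2 n 16 std 0.7 span -89 88
fence inner slope 0.0003 x0 93.3 n 16 std 1.0 span -89 88
board front slope 0.0063 x0 -98.2 n 19 std 1.5 span -92 85
end lo [ -0.298 -99.957] 20
end hi [  0.024 102.941] 23
t11
tile near slope -0.0154 x0 -17.7 n 14 std 0.3 span 52 91
tile near half L slope -0.0154 x0 -17.7 n 14 std 0.3 span 52 91 R None
fence outer slope 0.0091 x0 106.0 n 13 std 1.0 span -89 85
fence inner slope 0.0036 x0 93.0 n 13 std 1.2 span -89 85
board front None
end lo [  0.106 -87.237] 5
end hi [  0.045 101.725] 24
```

```bash
python3 - <<'E'
from h import *
s,p,d=load('t11')
c=cv2.resize(p[165:275,305:420],None,fx=5,fy=5,interpolation=cv2.INTER_CUBIC);cv2.imwrite('pics/t11c.png',np.clip(c[...,::-1].astype(float)*1.5,0,255).astype(np.uint8))
s,p,d=load('w12')
c=cv2.resize(p[0:230,0:400],None,fx=2,fy=2,interpolation=cv2.INTER_CUBIC);cv2.imwrite('pics/w12c.png',c[...,::-1])
E
```

```text
(no output)
```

View pics/t11c.png

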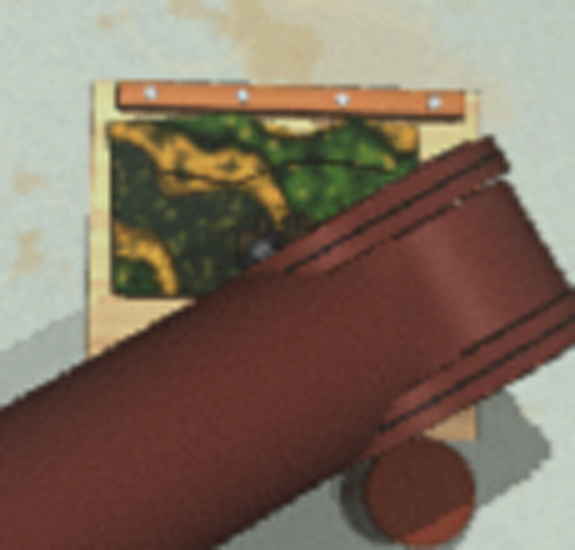

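View pics/w12c.png

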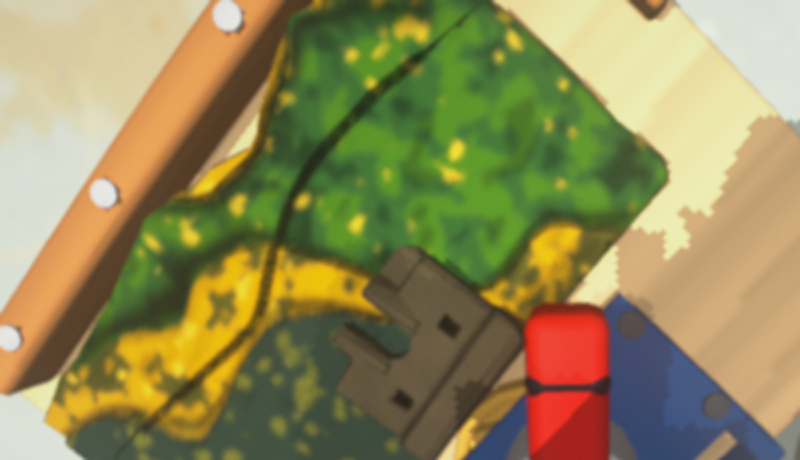

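Request:
step_arm([
  [0,0,0],
  [0,0,0],
  [0,0,0],
  [0,0,0],
  [0,0,0],
], roll=[-3,-6,-9,-9,-9], grip=[0,0,0,0,0])

```text
t: 14.35
tool_pos: [511.7, -282.9, 58.4]
tcp_rot: [[0.77, -0.638, -0.0], [-0.638, -0.77, 0.001], [-0.001, -0.0, -1.0]]
contact_force: [2.2, -0.5, 0.5]
grip_width: 12.9
```

```bash
python3 - <<'E'
from h import *
s=bot.observe(); print(s['t'],s['tool_pos'],s['tcp_rot'][:,0],s['contact_force'],s['ft_torque'],s['grip_width'],s['joint_positions'])
E
```

```text
14.35 [ 511.698 -282.907   58.364] [ 0.77  -0.638 -0.001] [ 2.18  -0.514  0.488] [-0.252 -0.81   0.009] 12.866142073606726 [-0.508  0.698  1.302  1.831 -0.727  1.201 -1.234]
```

Request:
step_arm([
  [0,0,-4],
  [0,0,-10],
  [0,0,-16],
  [0,0,-24],
  [0,0,-24],
], roll=[0,0,0,0,0], grip=[0,0,0,0,0])

```text
t: 14.85
tool_pos: [512.2, -283.5, 83.9]
tcp_rot: [[0.771, -0.637, 0.001], [-0.637, -0.771, -0.0], [0.001, -0.0, -1.0]]
contact_force: [0.1, 1.1, -1.2]
grip_width: 13.5
```

Request:
step_arm([
  [0,0,-20],
  [0,0,-50],
  [0,0,-90],
  [0,0,-130],
  [0,0,-130],
  [0,0,-130],
], roll=[0,0,0,0,0,0], grip=[0,0,0,0,0,0])

```text
t: 15.45
tool_pos: [512.2, -283.0, 213.0]
tcp_rot: [[0.771, -0.637, 0.002], [-0.637, -0.771, 0.001], [0.001, -0.002, -1.0]]
contact_force: [1.6, -0.3, -2.4]
grip_width: 13.3
```

```bash
python3 - <<'E'
from h import *
s,p,d=grab('wrist','w13'); print(s['t'],s['tool_pos'],s['tcp_rot'],s['contact_force'],s['ft_torque'],s['grip_width'],s['joint_positions'])
E
python3 sq.py w13
```

```text
15.45 [ 512.226 -283.027  213.002] [[ 0.771 -0.637  0.002]
 [-0.637 -0.771  0.001]
 [ 0.001 -0.002 -1.   ]] [ 1.626 -0.291 -2.422] [ 0.018  0.02  -0.046] 13.279767644926515 [-0.576  0.464  1.353  1.653 -0.461  1.4   -1.425]
w13
tile near slope -0.0331 x0 -15.8 n 26 std 0.6 span -83 91
tile near half L slope -0.0115 x0 -17.4 n 14 std 0.2 span 52 91 R slope -0.0641 x0 -17.9 n 12 std 0.8 span -83 -50
fence outer slope 0.0079 x0 108.7 n 58 std 1.3 span -80 91
fence inner slope 0.0068 x0 93.4 n 62 std 0.4 span -92 91
board front slope 0.0576 x0 -101.4 n 12 std 1.3 span -80 73
end lo [ -0.354 -92.57 ] 24
end hi [  0.038 103.174] 24
```

View pics/w13.png

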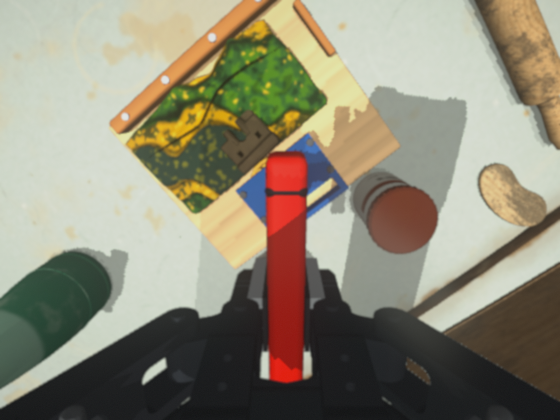

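```bash
python3 - <<'E'
from h import *
s,p,d=load('w13')
# rectify to fixture plane z=30: sample grid
i=bot.camera_info('wrist');K=np.array([[i['fx'],0,i['cx']],[0,i['fy'],i['cy']],[0,0,1]])
def rect(tag,cam,zp,out):
    s,p,d=load(tag);i=bot.camera_info(cam);K=np.array([[i['fx'],0,i['cx']],[0,i['fy'],i['cy']],[0,0,1]])
    M=np.linalg.inv(T(cam,s))
    y=np.radians(-1.43);c,sn=np.cos(y),np.sin(y)
    xx=np.arange(120,-110,-.4);yy=np.arange(125,-125,-.4)
    X,Y=np.meshgrid(xx,yy,indexing='ij')
    fx,fy=X+49,Y
    P=np.stack([512+c*fx-sn*fy,-282.6+sn*fx+c*fy,np.full_like(X,zp)],-1)
    C=P@M[:3,:3].T+M[:3,3]
    q,_=cv2.projectPoints(C.reshape(-1,1,3),np.zeros(3),np.zeros(3),K,np.array([i['k1'],0,0,0.]))
    q=q.reshape(*X.shape,2).astype(np.float32)
    r=cv2.remap(p,q[...,0],q[...,1],cv2.INTER_CUBIC)
    cv2.imwrite(out,r[...,::-1])
rect('w13','wrist',25,'pics/r13.png'); rect('w5','wrist',25,'pics/r5.png')
E
```

```text
(no output)
```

View pics/r13.png

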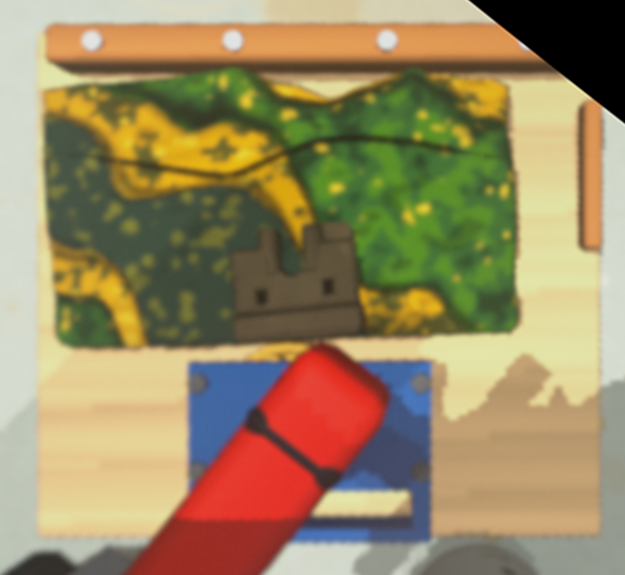

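View pics/r5.png

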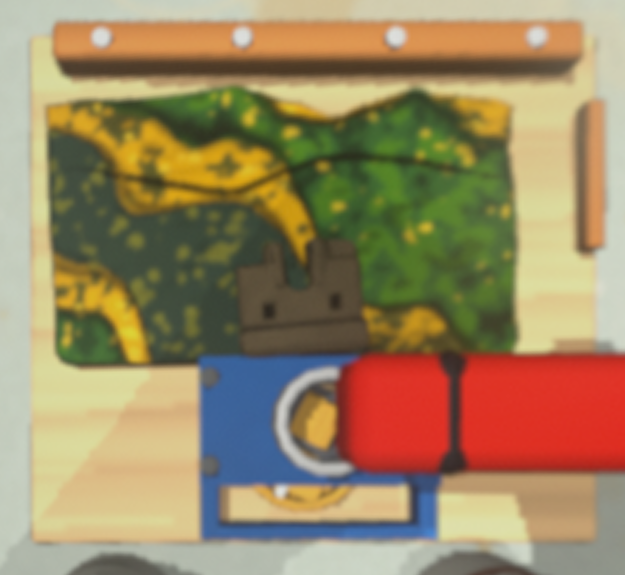

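```bash
python3 - <<'E'
from h import *
s,p,d=load('w13');W=cloud('wrist',s,d);Z=W[...,2]
y=np.radians(-1.43);f=np.array([[np.cos(y),np.sin(y)],[-np.sin(y),np.cos(y)]])
F=(W[...,:2]-np.array([512,-282.6]))@f.T+np.array([-49,0])
for yy in range(-80,100,8):
    m=(np.abs(F[...,1]-yy)<2)&(F[...,0]>76)&(F[...,0]<112)
    o=np.argsort(F[...,0][m]); print(yy,' '.join('%.0f:%.0f'%(a,b) for a,b in zip(F[...,0][m][o][::2],Z[m][o][::2])))
r=cv2.imread('pics/r13.png');c=cv2.resize(r[10:120,20:540],None,fx=1.5,fy=3,interpolation=cv2.INTER_CUBIC);cv2.imwrite('pics/r13c.png',c)
E
```

```text
-80 76:8 77:9 77:8 78:10 79:10 79:24 80:8 80:8 81:10 81:27 82:24 83:7 83:9 84:9 85:9 86:9 87:10 87:10 89:10 90:9 90:9 91:8 91:9 92:8 92:8 93:9 93:9 93:28 93:19 93:19 93:33 93:21 93:13 93:12 93:29 93:29 93:9 93:17 93:23 94:30 94:31 94:32 94:33 95:32 95:32 96:33 96:32 96:34 96:33 97:33 97:32 97:34 97:33 98:35 99:33 99:31 99:35 100:34 100:32 100:34 101:32 101:33 102:33 102:32 103:33 103:32 104:34
-72 77:27 77:26 77:28 78:28 78:27 79:27 79:28 79:28 80:27 80:29 80:29 81:28 81:26 82:27 82:29 82:27 83:29 83:27 83:28 84:28 84:26 85:29 85:28 85:28 86:28 86:26 87:27 88:27 88:28 93:10 93:9 93:31 93:31 93:25 93:31 94:14 94:8 94:16 94:22 94:22 94:16 94:16 94:18 94:32 94:10 94:32 94:9 94:34 95:33 95:32 96:33 96:32 96:33 97:34 97:32 97:34 98:34 98:33 99:33 99:33 99:33 100:35 100:33 100:34 101:33 101:34 102:34 102:33 102:34 103:34 103:33 103:34 104:32 104:34 104:33 105:33 106:33 106:34 106:31 107:33 107:34 107:33 108:33 108:33 109:30
-64 76:28 76:26 77:26 77:29 77:27 78:28 78:27 79:27 79:27 79:27 80:28 80:28 81:27 81:27 81:29 82:27 82:28 83:29 83:29 84:27 84:26 85:28 85:27 85:27 86:28 86:28 87:28 87
[... 9121 characters left out ...]
86:26 87:25 87:24 91:8 92:9 93:26 93:9 93:8 93:31 93:30 93:19 93:32 93:29 94:14 94:11 94:17 94:16 94:7 94:9 94:33 95:33 95:32 96:32 96:33 97:32 97:34 97:34 98:33 98:34 99:33 100:33 100:36 100:36 101:34 101:35 102:34 103:33 103:34 104:33 105:32 105:34 106:34 107:32 107:33 108:33 108:31 109:29
96 76:28 77:27 77:26 78:28 78:27 79:28 79:26 80:27 80:26 80:27 81:25 82:25 83:27 83:26 84:27 85:26 85:26 86:26 87:24 91:8 91:11 92:11 92:9 93:13 93:21 93:13 93:18 93:9 93:29 93:23 93:23 93:31 94:24 94:31 94:33 94:32 95:32 95:33 96:34 96:32 97:32 97:32 97:34 98:32 99:33 99:33 99:33 100:32 101:33 101:33 102:32 102:33 103:33 103:33 104:33 104:33 105:34 105:33 105:31 106:33 106:33 107:34 107:32 108:32 108:33
```

View pics/r13c.png

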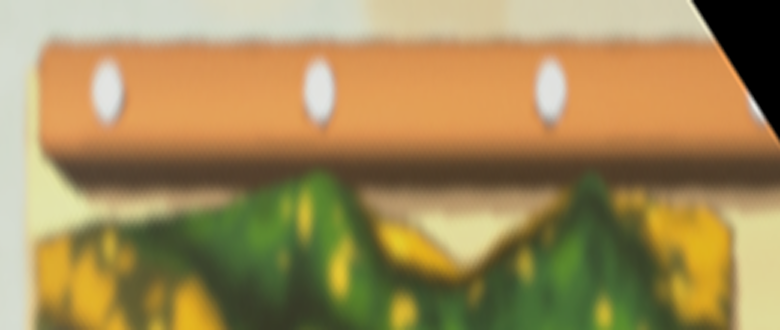

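Request:
step_arm([
  [0,0,-45],
  [0,0,-90],
  [0,0,-135],
  [-225,-175,-135],
  [-225,-175,-135],
  [-225,-175,-135],
  [-225,-175,-135],
  [-225,-175,-135],
], roll=[-8,-16,-24,-32,-40,-48,-56,-64], grip=[0,0,0,0,0,0,0,0])

```text
t: 16.3
tool_pos: [467.8, -92.8, 348.7]
tcp_rot: [[0.959, 0.285, -0.002], [0.285, -0.959, 0.002], [-0.002, -0.003, -1.0]]
contact_force: [2.6, 1.5, -2.0]
grip_width: 13.6
```

```bash
python3 - <<'E'
from h import *
s=bot.observe(); print(s['t'],s['tool_pos'],s['tcp_rot'],s['contact_force'],s['grip_width'],s['joint_positions'])
R=np.array(s['tcp_rot']);print('yaw',np.degrees(np.arctan2(R[1,0],R[0,0])))
for t in ([450,-5,345],[450,60,345],[595.5,289.5,345]): print(t,R.T@(np.array(t)-s['tool_pos']))
E
```

```text
16.3 [467.766 -92.77  348.736] [[ 0.959  0.285 -0.002]
 [ 0.285 -0.959  0.002]
 [-0.002 -0.003 -1.   ]] [ 2.564  1.54  -1.962] 13.60277216183358 [-1.123 -0.258  1.028  1.646  0.218  1.632 -1.379]
yaw 16.5483012084605
[450, -5, 345] [  7.974 -89.184   3.978]
[450, 60, 345] [  26.488 -151.491    4.126]
[595.5, 289.5, 345] [ 231.328 -330.044    4.302]
```

Request:
step_arm([
  [26,-151,0],
  [26,-151,0],
  [26,-151,0],
  [26,-151,0],
  [26,-151,0],
  [26,-151,0],
], roll=[-8,-16,-24,-32,-40,-48], grip=[0,0,0,0,0,0])

```text
t: 16.9
tool_pos: [450.5, 59.3, 348.3]
tcp_rot: [[0.427, 0.904, -0.005], [0.904, -0.427, -0.002], [-0.004, -0.004, -1.0]]
contact_force: [0.0, 0.0, -1.7]
grip_width: 13.2
```

```bash
cat > st.py <<'E'
from h import *
import sys
s=bot.observe(); print(s['t'],s['tool_pos'],s['contact_force'],s['grip_width'],s['joint_positions'])
R=np.array(s['tcp_rot']);print('yaw',np.degrees(np.arctan2(R[1,0],R[0,0])))
t=np.array([float(a) for a in sys.argv[1:4]]); print(R.T@(t-s['tool_pos']))
E
python3 st.py 596 290 300
```

```text
16.9 [450.459  59.284 348.326] [ 0.048  0.025 -1.688] 13.196352421263077 [-1.34  -0.286  0.898  1.685  0.222  1.642 -0.889]
yaw 64.70000677317307
[270.956  33.173  47.223]
```

Request:
step_arm([
  [271,33,0],
  [271,33,0],
  [271,33,0],
  [271,33,0],
  [271,33,0],
  [271,33,48],
  [271,33,48],
  [271,33,48],
], roll=[-8,-16,-24,-32,-40,-48,-49.3,-49.3], grip=[0,0,0,0,0,0,0,0])

```text
t: 17.7
tool_pos: [597.4, 289.8, 296.4]
tcp_rot: [[-0.402, 0.916, -0.009], [0.916, 0.402, -0.004], [0.0, -0.01, -1.0]]
contact_force: [0.6, 0.1, -0.6]
grip_width: 13.4
```

```bash
python3 st.py 596 290 300; python3 - <<'E'
from h import *
s,p,d=grab('wrist','w14')
E
```

```text
17.7 [597.387 289.804 296.356] [ 0.566  0.15  -0.647] 13.35102036375752 [-1.172  0.478  0.998  1.292 -0.396  1.585  0.182]
yaw 113.68820519200933
[ 0.737 -1.227 -3.632]
```

View pics/w14.png

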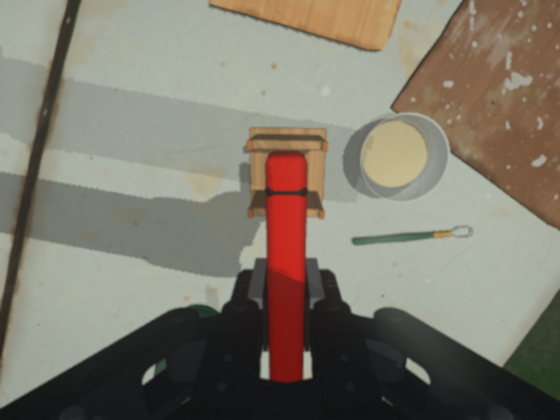

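Request:
step_arm([
  [0,0,0],
  [0,0,45],
  [0,0,90],
  [0,0,130],
  [0,0,160],
  [0,0,185],
  [0,0,185],
], roll=[0,0,0,0,0,0,0], grip=[0,0,0,0,0,0,0])

```text
t: 18.45
tool_pos: [596.2, 287.8, 115.0]
tcp_rot: [[-0.398, 0.917, -0.006], [0.917, 0.398, 0.0], [0.002, -0.006, -1.0]]
contact_force: [-0.5, 0.1, -1.6]
grip_width: 13.1
```

```bash
python3 st.py 596 290 56; python3 - <<'E'
from h import *
s,p,d=grab('wrist','w15')
E
```

```text
18.45 [596.212 287.756 114.996] [-0.513  0.131 -1.557] 13.077462189391035 [-1.171  0.567  0.933  1.566 -0.473  1.255  0.249]
yaw 113.47734423376914
[ 1.998  1.024 58.996]
```

View pics/w15.png

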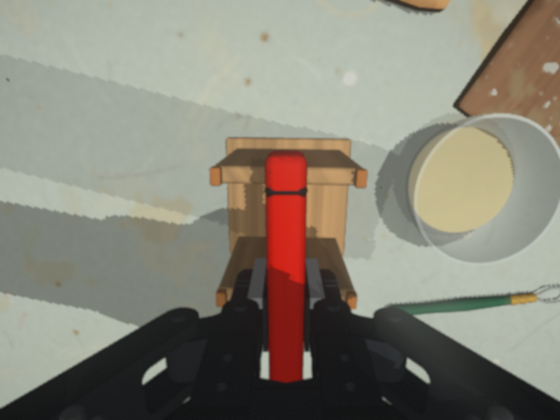

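Request:
step_arm([
  [1,1,25],
  [1,1,42],
  [1,1,52],
  [1,1,57],
  [1,1,57],
], roll=[0,0,0,0,0], grip=[0,0,0,0,0])

```text
t: 19.0
tool_pos: [598.5, 289.9, 59.8]
tcp_rot: [[-0.4, 0.917, -0.003], [0.917, 0.4, 0.001], [0.002, -0.002, -1.0]]
contact_force: [-0.4, -0.2, -0.4]
grip_width: 13.6
```

```bash
python3 st.py 596 290 54.3
```

```text
19.0 [598.506 289.902  59.846] [-0.434 -0.206 -0.427] 13.555351366331452 [-1.148  0.62   0.895  1.613 -0.518  1.164  0.278]
yaw 113.55052339740897
[ 1.08  -2.246  5.553]
```

Request:
step_arm([
  [0,-1,1.5],
  [0,-1,3],
  [0,-1,3],
  [0,-1,3],
], roll=[0,0,0,0], grip=[0,0,0,0])

```text
t: 19.4
tool_pos: [597.7, 289.7, 57.1]
tcp_rot: [[-0.4, 0.917, -0.002], [0.917, 0.4, 0.001], [0.002, -0.002, -1.0]]
contact_force: [-0.6, 1.2, -1.1]
grip_width: 13.2
```

```bash
python3 st.py 596 290 54.3
```

```text
19.4 [597.712 289.749  57.068] [-0.551  1.154 -1.074] 13.172223034650584 [-1.149  0.621  0.893  1.618 -0.52   1.158  0.28 ]
yaw 113.56676200175193
[ 0.909 -1.464  2.772]
```

Request:
step_arm([
  [0,0,1],
  [0,0,2],
  [0,0,2.5],
  [0,0,2.5],
], roll=[0,0,0,0], grip=[0,0,0,0])

```text
t: 19.8
tool_pos: [597.7, 289.6, 54.4]
tcp_rot: [[-0.4, 0.917, -0.002], [0.917, 0.4, 0.001], [0.002, -0.002, -1.0]]
contact_force: [0.4, -0.8, 0.0]
grip_width: 13.3
```

```bash
python3 st.py 596 290 54.3
```

```text
19.8 [597.734 289.593  54.407] [ 0.399 -0.771  0.018] 13.270264692116005 [-1.147  0.624  0.891  1.62  -0.522  1.154  0.281]
yaw 113.56223702042084
[ 1.066 -1.426  0.111]
```

Request:
step_arm([
  [0,0,0.7],
  [0,0,1.2],
  [0,0,1.2],
], roll=[0,0,0], grip=[0,0,0])

```text
t: 20.1
tool_pos: [597.8, 289.6, 54.3]
tcp_rot: [[-0.4, 0.917, -0.002], [0.917, 0.4, 0.002], [0.003, -0.002, -1.0]]
contact_force: [-3.7, -1.3, 10.0]
grip_width: 13.3
```

```bash
python3 st.py 596 290 54.3
```

```text
20.1 [597.779 289.631  54.267] [-3.681 -1.255 10.008] 13.32563298829639 [-1.147  0.624  0.891  1.62  -0.523  1.154  0.282]
yaw 113.55885214895014
[ 1.05  -1.483 -0.028]
```

In contact (10 N), seated on the rack. I'll release it and go straight up.

Request:
step_arm([
  [0,0,-1],
  [0,0,-1],
  [0,0,-1],
  [0,0,-1],
  [0,0,-1],
  [0,0,-1],
], roll=[0,0,0,0,0,0], grip=[50,60,60,60,60,60])

```text
t: 20.7
tool_pos: [597.5, 289.6, 54.0]
tcp_rot: [[-0.4, 0.917, -0.003], [0.917, 0.4, 0.001], [0.002, -0.002, -1.0]]
contact_force: [-0.3, -0.2, -0.2]
grip_width: 51.5
```

Request:
step_arm([
  [0,0,-15],
  [0,0,-45],
  [0,0,-90],
  [0,0,-135],
  [0,0,-180],
  [0,0,-200],
  [0,0,-200],
], roll=[0,0,0,0,0,0,0], grip=[60,60,60,60,60,60,60])

```text
t: 21.4
tool_pos: [599.8, 289.3, 259.1]
tcp_rot: [[-0.399, 0.917, 0.003], [0.917, 0.399, 0.004], [0.003, 0.004, -1.0]]
contact_force: [1.3, -0.3, -0.5]
grip_width: 51.0
```

```bash
python3 st.py 596 290 54.3; python3 - <<'E'
from h import *
s,p,d=grab('wrist','w16')
W=cloud('wrist',s,d)
hsv=cv2.cvtColor(p,cv2.COLOR_RGB2HSV)
m=(((hsv[...,0]<8)|(hsv[...,0]>172))&(hsv[...,1]>150)&(hsv[...,2]>60))
P=W[m];P=P[(P[:,2]>90)&(P[:,2]<135)]
print(len(P),cv2.minAreaRect(P[:,:2].astype(np.float32)),np.percentile(P[:,2],[5,50,95]))
e=np.array([-.4,.917]);t=(P[:,:2]-P[:,:2].mean(0))@e;print('tilt',np.polyfit(t,P[:,2],1))
s,p,d=grab('top','t16'); s3,p3,d3=grab('scene','s16')
c=cv2.resize(p[165:275,305:420],None,fx=5,fy=5,interpolation=cv2.INTER_CUBIC);cv2.imwrite('pics/t16c.png',np.clip(c[...,::-1].astype(float)*1.4,0,255).astype(np.uint8))
E
```

```text
21.4 [599.826 289.265 259.072] [ 1.262 -0.277 -0.51 ] 51.04359613781787 [-1.188  0.48   0.996  1.37  -0.402  1.498  0.192]
yaw 113.5383508764274
[  1.652  -4.093 204.762]
1707 ((596.9347534179688, 290.3033142089844), (13.322541236877441, 116.54717254638672), 23.690229415893555) [115.401 117.054 118.297]
tilt [ -0.002 116.981]
```

View pics/w16.png

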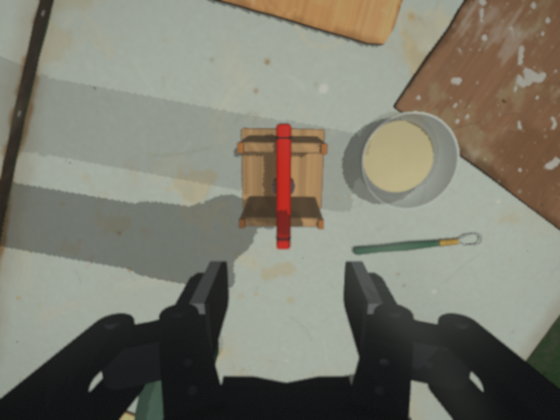

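View pics/t16c.png

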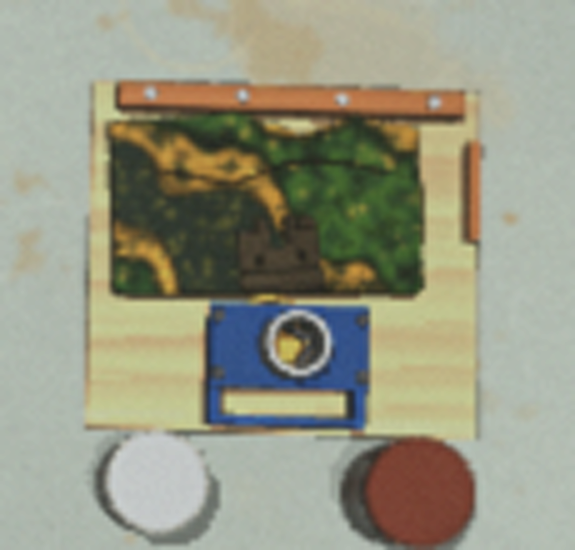

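View pics/s16.png

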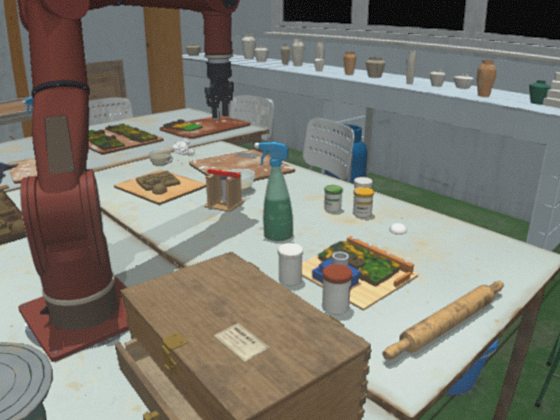

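```bash
python3 - <<'E'
from h import *
for tag,cam in (('w5','wrist'),('w13','wrist'),('top0','top'),('t16','top')):
    s,p,d=load(tag);W=cloud(cam,s,d);Z=W[...,2]
    y=np.radians(-1.43);f=np.array([[np.cos(y),np.sin(y)],[-np.sin(y),np.cos(y)]])
    F=(W[...,:2]-np.array([512,-282.6]))@f.T+np.array([-49,0])
    m=(Z>18)&(Z<33)&(F[...,0]>-30)&(F[...,0]<92.8)&(np.abs(F[...,1])<107)&(Z<31.5)
    # remove housing/cam zone & end stop: x< tile near edge - 2
    m&=~((np.abs(F[...,1])<50)&(F[...,0]<-12))&~(F[...,1]<-100)
    m=cv2.morphologyEx(m.astype(np.uint8),cv2.MORPH_OPEN,np.ones((3,3)))if cam=='wrist' else m.astype(np.uint8)
    n,l,st,c=cv2.connectedComponentsWithStats(m); k=1+np.argmax(st[1:,4]); P=F[l==k].astype(np.float32)
    r=cv2.minAreaRect(P); print(tag,len(P),r,P.min(0),P.max(0))
    for a in np.arange(-.01,.061,.01):
        q=P@np.array([[np.cos(a),-np.sin(a)],[np.sin(a),np.cos(a)]]); e=np.percentile(q,99.9,axis=0)-np.percentile(q,.1,axis=0);print('  %.2f %.1f %.1f'%(a,*e),end=';')
    print()
E
```

```text
w5 9853 ((33.7180061340332, 12.086410522460938), (192.56686401367188, 104.64431762695312), 87.91070556640625) [-21.124 -82.476] [ 86.808 106.796]
  -0.01 104.9 187.8;  0.00 105.9 187.1;  0.01 106.9 186.7;  0.02 107.9 186.3;  0.03 108.9 186.1;  0.04 109.9 185.8;  0.05 110.8 185.4;  0.06 111.7 185.1;
w13 13795 ((40.140708923339844, 11.355995178222656), (190.6270294189453, 105.27647399902344), 89.96684265136719) [-12.538 -83.93 ] [ 92.79  106.647]
  -0.01 103.7 188.2;  0.00 104.3 187.5;  0.01 104.9 186.9;  0.02 105.9 186.4;  0.03 107.0 185.8;  0.04 108.0 185.3;  0.05 109.1 184.9;  0.06 110.2 184.4;
top0 1566 ((28.459674835205078, 12.411087036132812), (110.2804946899414, 185.45643615722656), 0.8790375590324402) [-27.605 -80.434] [ 83.393 105.69 ]
  -0.01 111.1 186.6;  0.00 110.5 185.8;  0.01 110.1 185.2;  0.02 109.7 185.1;  0.03 109.3 185.4;  0.04 110.1 185.7;  0.05 111.1 186.1;  0.06 112.2 186.6;
t16 1670 ((37.70539855957031, 10.874267578125), (111.83211517333984, 188.82713317871094), 3.0154316425323486) [-22.01  -83.598] [ 92.68  105.362]
  -0.01 113.4 189.4;  0.00 112.3 188.7;  0.01 111.6 188.0;  0.02 111.0 187.6;  0.03 110.5 187.4;  0.04 110.4 187.2;  0.05 111.4 187.1;  0.06 112.5 187.3;
```

```bash
python3 - <<'E'
from h import *
for tag,cam in (('w5','wrist'),('w13','wrist'),('top0','top'),('t16','top')):
    s,p,d=load(tag);W=cloud(cam,s,d);Z=W[...,2]
    y=np.radians(-1.43);f=np.array([[np.cos(y),np.sin(y)],[-np.sin(y),np.cos(y)]])
    F=(W[...,:2]-np.array([512,-282.6]))@f.T+np.array([-49,0])
    m=(Z>17)&(Z<37)&(F[...,0]>-30)&(F[...,0]<92.6)&(np.abs(F[...,1])<109)
    m&=~((np.abs(F[...,1])<50)&(F[...,0]<-12))&~((F[...,1]<-97))
    P=F[m].astype(np.float32)
    h=cv2.convexHull(P)[:,0]
    r=cv2.minAreaRect(P); print(tag,len(P),r)
    for a in np.arange(-.01,.071,.01):
        q=P@np.array([[np.cos(a),-np.sin(a)],[np.sin(a),np.cos(a)]]); e=np.percentile(q,99.93,axis=0)-np.percentile(q,.07,axis=0);print('  %.2f %.1f %.1f'%(a,*e),end=';')
    print()
E
```

```text
w5 14713 ((34.922637939453125, 13.042633056640625), (117.87739562988281, 188.33177185058594), 2.1925344467163086)
  -0.01 111.7 189.2;  0.00 111.3 188.6;  0.01 110.9 188.2;  0.02 110.5 187.8;  0.03 110.2 187.4;  0.04 110.0 187.4;  0.05 110.9 187.6;  0.06 111.8 187.9;  0.07 112.8 188.4;
w13 18688 ((39.0890998840332, 11.106155395507812), (109.31256103515625, 188.3468780517578), 2.34853196144104)
  -0.01 110.4 188.5;  0.00 109.7 188.0;  0.01 109.0 187.6;  0.02 108.6 187.1;  0.03 108.2 186.9;  0.04 108.1 186.9;  0.05 108.9 186.8;  0.06 110.0 187.0;  0.07 111.0 187.3;
top0 1930 ((32.24016571044922, 5.509132385253906), (200.4886474609375, 121.07913208007812), 89.88369750976562)
  -0.01 121.5 198.7;  0.00 120.1 198.3;  0.01 120.1 198.1;  0.02 120.6 198.0;  0.03 121.8 198.4;  0.04 123.3 199.2;  0.05 124.9 200.1;  0.06 126.4 201.0;  0.07 128.0 201.9;
t16 2020 ((35.31449890136719, 5.3645477294921875), (114.47672271728516, 201.12620544433594), 0.06497959047555923)
  -0.01 114.0 196.2;  0.00 112.7 196.1;  0.01 112.4 196.4;  0.02 112.3 196.7;  0.03 112.4 197.0;  0.04 112.9 197.3;  0.05 114.2 197.9;  0.06 115.6 198.8;  0.07 117.2 199.7;
```

```bash
python3 - <<'E'
from bench import bot
print(bot.finish_job())
E
```

```text
the job is handed in; nothing more can be done
None
```

I clamped the tile with the key, hung the key back on its rack, and handed the job in at about 21.6 s of the 69 s. The system gives no verdict, so the results below are my own checks.

- **First grasp missed:** The fingers shut above the crossbar. The depth image showed their tips about 38 mm short of the reported tool point, so I went 38 mm lower and gripped the bar.
- **Turning the cam:** Its stripe and socket already stood about 0.48 rad clockwise, so I put the key in at that angle. I turned it about 110° until the wrist torque reached 0.33 N m, which I estimate is a cam angle of about 2.2 rad. I then backed off the play and drew the key out.
- **Key on the rack:** It hangs level, about 1–2 mm from the rack centre, with its top at 117 mm against 116 mm nominal. The gripper is well clear above it.
- **Bystanders:** The pots, the spray bottle and the bowl look unmoved in the last pictures. I did not measure them again.
- **Tile against the fence:** After the key was out, both high spots of the tile's far edge (about y = +32 and −40 mm) were within roughly 1 mm of the fence.
- **Squareness is uncertain:** My checks disagree. The outline and near edge suggest about 0.04 rad off square, close to the 0.05 limit. The overall dimensions suggest nearly 0. The contact at the two high spots suggests the tile is seated, and I put the difference down to its uneven hand-made edges.

I could not measure the cam angle or the force on the tile directly; both rest on the turn count and the torque.

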